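Flip the hex key and pull the grinder's clamp screw tight

ROBOT

A 6-joint arm with a two-finger parallel gripper is mounted at the origin on the work surface. World frame = base frame: x ahead of the robot, y to its left, z up, the work surface at z = 0. Lengths are in mm, angles in degrees, forces in N, time in s.
With the tool pointing down it reaches from about 325 to 900 mm from the base axis. Payload 6.1 kg.
Tool frame: the origin (TCP) lies between the finger pads; the fingertips stand 17 mm ahead of it and the grasp point (between the pads) lies 2 mm behind it; z points along the fingers, x is the direction in which the jaws open and shut, and the axes are right-handed (so a half turn about z gives the same grasp; the last joint's range is limited). The gripper opens to 85 mm and grips with 20 to 120 N. Pads are 22 mm wide; open, the fingers measure 114 mm over their backs; the gripper's body (76 mm by 85 mm) begins 54 mm behind the grasp point. The pads swing forward as they close: fully open they stand 13 mm farther back than shut.
Start: joints at [62.332, 12.628, 87.462, -0, 79.91, -7.225], TCP at [218.297, 585.63, 248.3] pointing down, gripper open.
Joint ranges: [-170.65, 170.65], [-52.31, 119.04], [5.05, 147.46], [-71.25, 251.25], [11.57, 151.72], [-153.62, 153.62]. Speed limits (degrees/s): [147.25, 147.25, 172.46, 180, 180, 180].

INTERFACE

Orientations are given as a 3x3 rotation matrix whose columns are the frame's x, y, z axes.
In Python, from workcell import sense, capture, sign_off gives the robot as it stands.
- The arm moves only by the tool arm_command, never from a script. Its argument "motion" is a list of rows, each an object with "claw": the gripper's target within -1 to 1 (fully open at 1, half-way at 0, shut at -1); "offset": the shift along the world's x, y, z in m, a list of three; "yaw": the turn about the world's z in rad. In form: [{"claw": claw, "offset": [x, y, z], "yaw": yaw}, ...]. A call has 1 to 12 rows; each row shifts and turns the commanded pose from where the row before left it; what a row does not reach is not made up. A row lasts 1/8 s, in which the tool goes at most 62.5 mm and 10.7 degrees, less where a joint would pass 70% of its speed; a pose out of reach is approached as far as the arm can. A call with a gripper value outside its range is refused whole. The fingers move at their own pace and stop on an object; the grip force is fixed at half the most. Time passes only in rows, so rows that do not move let the fingers close. It gives the time, the measured TCP pose, the force and the opening at its end, in the units of the state.
- sense(): the state, without advancing time (a new reading comes with each control period).
- capture(name): name is "side" or "top" or "wrist"; returns a dict with "image" (420x560x3 uint8, blue, green, red), "K" (3x3 intrinsics, pixels), "cam_to_world" (4x4, takes a point from camera to world coordinates). Camera axes: x right, y down, z forward; pixel columns grow to the right and rows downward; lengths in mm; the calibration is good to about 2 mm. A picture is of the moment at which its call begins. There is no depth.
- sign_off(): hands the job in, once; it reports no verdict.
The state is a dict: "time": time; "joints": joint angles; "joint_vel": joint speeds; "joint_efforts": joint torques, N m; "tcp_pos": TCP position; "eef_rot": TCP orientation; "wrist_force": force on the tool from outside, world axes, zero at the start; "wrist_torque": the same for the moment, N m; "grip_width": opening from 0.0 (shut) to 1.0 (fully open).
Only numpy, scipy, OpenCV 4.12 (cv2) and the standard library are available. Lean on these libraries where they do the work, as an engineer would, in place of code of your own. Each camera call takes 0.05 s, during which the arm holds its last target. There are 200 camera calls.

TASK

The clamp screw that holds the belt grinder to the bench is only finger-tight. Take the big L-shaped hex key out of its wooden block, flip it so that its short arm goes down fully into the screw's socket and its long arm lies level as the lever, and turn the screw with it clockwise (seen from above) until it stops, with its yellow line pointing at the yellow mark on the grinder's foot. Leave the key standing in the screw, and do not push about or knock over the can, tin, bottle and spare wheel around it.

Things in the scene. Friction and masses are not known exactly. Their poses are not given: they have to be found in the camera images.
- grinder: Fixed belt grinder. Origin on the bench under the clamp screw's axis; z up, y from screw to machine. Foot, 70 wide in x, 30 mm high, y -30..220, with a yellow mark on +x of the screw; cast base 30 mm high, x 0..200, y 210..480; column and belt head x 25..175 (motor end to x 250), y 224..486, up to 272 mm high. Below y 220 only the screw head stands higher than 30 mm.
- clamp_screw (a joint): Angle of the vertical clamp screw, 0 to 1.0 rad, growing clockwise from above; starts at 0 to 0.35. At 1.0 it is tight on a hard stop and the yellow line on its head points at the yellow mark. Stiff: takes about 1.2 N m (11 N at 110 mm from the axis) and stays where it is left.
- socket_floor (a point): Centre of the floor of the screw's hexagon socket, 36 mm above the bench, on the axis; turns with the screw. z up, x towards a corner of the hexagon (corners every 60 degrees). Head round, 36 mm in diameter, top at 66 mm; socket 17.8 mm across flats, 30 mm deep, open upward.
- key: Grey L hex key, 17 mm across flats, 0.42 kg. Origin at the elbow, on the centrelines. Short arm 65 mm along own +x, long arm 160 mm along own -z, ends tapered 4 mm. Flats face own +y and -y (grip these); a hexagon corner of the short arm looks along the long arm. Starts long arm down in the block, elbow 170 mm up. Seated in the screw: elbow 101 mm up; droops slightly when let go.
- key_short_end (a point): Centre of the end face of the key's short arm.
- key_long_end (a point): Centre of the end face of the key's long arm.
- holder: Wooden block fixed to the bench, 80 x 80 x 70 mm, origin under its centre, with one vertical round hole, 21 mm in diameter and 60 mm deep, at its centre.
- spray_can: Red spray can, 52 mm in diameter, 150 mm high, upright; origin under its centre. Leave it alone.
- grease_tin: Blue tin with yellow lid, 72 mm in diameter, 60 mm high; origin under its centre. Leave it alone.
- oil_bottle: Orange bottle with black cap, 52 mm in diameter, 150 mm high, upright beside the grinder; it can stand where the long arm would otherwise point. Origin under its centre. Leave it alone.
- spare_wheel: Spare grinding wheel lying flat, 90 mm in diameter, 20 mm thick, origin under its centre; the key passes above it. Leave it alone.
Not all that is in view belongs to the job. Of the things shaped like the key, the grey one is meant.

How it is judged (in metres and radians):
On the way, in this order (a step that is already met when the one before it is completed fails the run):
1. the key's short arm is down in the screw's socket, the long arm about level, the screw not yet tight (distance between key_short_end and socket_floor below 0.01 m and angle between the x axis of key and the z axis of grinder, either way round below 0.25 rad and value of joint clamp_screw below 0.8 rad), for 0.2 s.
2. the screw is turned home with the key's short arm in it (distance between key_short_end and socket_floor below 0.01 m and angle between the x axis of key and the z axis of grinder, either way round below 0.25 rad and value of joint clamp_screw above 0.93 rad), for 0.2 s.
At the end, for the whole second after the job is handed in: The clamp screw is within 0.07 rad of its stop; the key is at rest with its short arm in the socket (its end within 10 mm of the socket's floor, the short arm within 0.25 rad of vertical); can, tin, bottle and wheel are upright and within 30 mm of where they stood (all of step 2 and linear speed of key below 0.02 m/s and distance of each of spray_can, grease_tin, oil_bottle, spare_wheel from where it was at the start of the episode below 0.03 m and angle between each of spray_can, grease_tin, oil_bottle, spare_wheel's own z axis and vertical below 0.3 rad); the robot touches nothing.
It fails at once if the spray can is pushed more than 30 mm or tipped (distance of spray_can from where it was at the start of the episode above 0.03 m or angle between spray_can's own z axis and vertical above 0.3 rad).
It fails at once if the grease tin is pushed more than 30 mm or tipped (distance of grease_tin from where it was at the start of the episode above 0.03 m or angle between grease_tin's own z axis and vertical above 0.3 rad).
It fails at once if the oil bottle is pushed more than 30 mm or tipped (distance of oil_bottle from where it was at the start of the episode above 0.03 m or angle between oil_bottle's own z axis and vertical above 0.3 rad).
It fails at once if the spare wheel is pushed more than 30 mm or tipped (distance of spare_wheel from where it was at the start of the episode above 0.03 m or angle between spare_wheel's own z axis and vertical above 0.3 rad).
It also fails if it takes over 67 s, if anything falls off the work surface, if the arm or the gripper's body presses on something with over 40 N, if the wrist force passes 120 N, or if a joint passes its speed limit or range.

## Working session

There is one attempt and no reset: what is moved stays moved. The work goes in short steps, Python scripts to look and compute and a tool call to move; the robot and the scene stay as the last step left them, time stands still between calls to the robot, and variables do not carry over. Pictures are saved under pics/ and viewed, about 8 in all and at most 12, crops included, and the job is handed in when it is done.

Besides the shell and the picture viewer there is one more tool, called after "Emit:" as name(argument=value, ...), one argument or row to a line, values as JSON. arm_command: Moves the arm, as the interface text tells. Its arguments: {"type":"object","properties":{"motion":{"type":"array","items":{"type":"object","properties":{"claw":{"type":"number"},"offset":{"type":"array","items":{"type":"number"}},"yaw":{"type":"number"}}}}},"required":["motion"]}

```bash
mkdir -p pics; ls; python3 - <<'E'
from workcell import sense,capture
import cv2,numpy as np
s=sense();print(s)
for n in("side","top","wrist"):
    c=capture(n);cv2.imwrite(f"pics/{n}0.png",c["image"]);np.savez(f"pics/{n}0.npz",**c)
    print(n,c["K"].round(1).tolist(),c["cam_to_world"].round(3).tolist())
E
```

```text
pics
{'time': 0.0, 'joints': array([ 6.23315341e+01,  1.26762132e+01,  8.75251843e+01,  1.62569130e-03,
        7.99097066e+01, -7.22363080e+00]), 'joint_vel': array([ 0.01382135, -0.00035904,  0.11851856, -0.00589295, -0.08866429,
       -0.03984491]), 'joint_efforts': array([ 1.39725376e-03, -4.96888340e+01, -3.89411330e+01, -1.03062339e-05,
        1.08159755e-02,  2.81293870e-05]), 'tcp_pos': array([218.03324231, 585.13429452, 247.19406344]), 'eef_rot': array([[ 3.49309178e-01,  9.37007066e-01, -9.25185121e-04],
       [ 9.37005555e-01, -3.49310298e-01, -1.70441865e-03],
       [-1.92022901e-03, -2.71534520e-04, -9.99998119e-01]]), 'wrist_force': array([0.52875334, 0.04310332, 0.12174744]), 'wrist_torque': array([-0.00339735, -0.01937317, -0.00248668]), 'grip_width': 0.9978317820546222}
side [[439.4, 0.0, 283.5], [0.0, 439.4, 211.2], [0.0, 0.0, 1.0]] [[0.693, -0.359, 0.625, -208.492], [-0.721, -0.348, 0.599, -813.974], [0.002, -0.866, -0.5, 691.338], [0.0, 0.0, 0.0, 1.0]]
top [[475.5, 0.0, 279.2], [0.0, 475.5, 210.6], [0.0, 0.0, 1.0]] [[-0.009, -0.987, 0.158, 320.72], [-1.0, 0.013, 0.021, -124.253], [-0.022, -0.158, -0.987, 1295.564], [0.0, 0.0, 0.0, 1.0]]
wrist [[298.6, 0.0, 283.6], [0.0, 298.6, 206.1], [0.0, 0.0, 1.0]] [[0.349, 0.904, 0.247, 156.408], [0.937, -0.337, -0.093, 608.634], [-0.001, 0.264, -0.964, 373.066], [0.0, 0.0, 0.0, 1.0]]
```

View pics/top0.png

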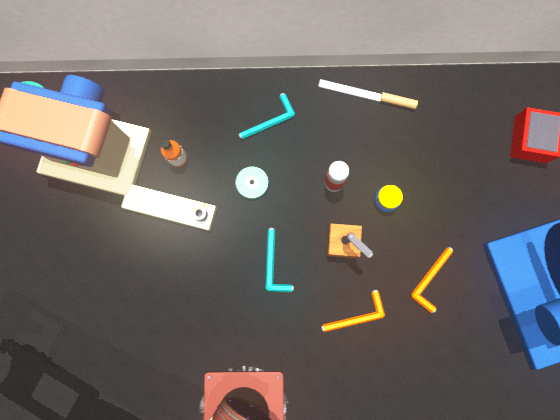

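View pics/side0.png

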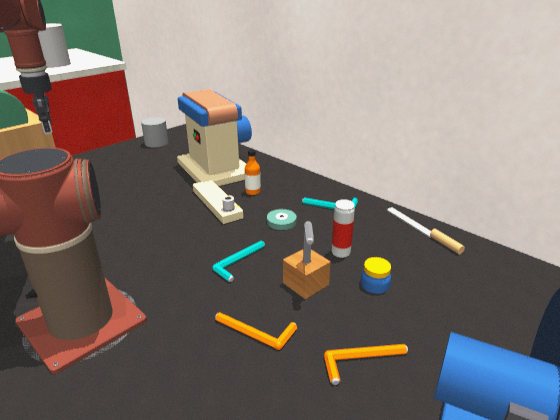

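Top view: grey key elbow ≈(351,240), short end ≈(370,254), block ≈(345,240), screw ≈(200,213), bottle ≈(172,150), wheel (252,182), can (337,175), tin (390,197). Lookalikes: cyan L's at (268,118) and (275,265), orange L's at (355,315) and (430,280), all flat on the bench. The grey one standing in the block is the one meant. Next I measure and crop.

```bash
cat > h.py <<'E'
import numpy as np,cv2
def ray(c,u,v):
    T=np.array(c["cam_to_world"]);d=np.linalg.inv(c["K"])@[u,v,1.]
    return T[:3,3],T[:3,:3]@d
def onz(c,u,v,z):
    o,d=ray(c,u,v);return o+d*(z-o[2])/d[2]
def proj(c,p):
    T=np.linalg.inv(c["cam_to_world"]);q=c["K"]@(T[:3,:3]@np.array(p,float)+T[:3,3]);return q[:2]/q[2]
def tri(c1,p1,c2,p2):
    o1,d1=ray(c1,*p1);o2,d2=ray(c2,*p2)
    A=np.c_[d1,-d2];s=np.linalg.lstsq(A,o2-o1,rcond=None)[0]
    a,b=o1+d1*s[0],o2+d2*s[1];return (a+b)/2,np.linalg.norm(a-b)
E
python3 - <<'E'
import cv2,numpy as np
t=cv2.imread("pics/top0.png");s=cv2.imread("pics/side0.png")
a=cv2.resize(t[215:275,320:390],None,fx=5.7,fy=5.7,interpolation=2)   # 399x342
b=cv2.resize(t[180:240,110:225],None,fx=3.4,fy=3.4,interpolation=2)
d=cv2.resize(s[215:305,270:345],None,fx=5,fy=5,interpolation=2)
print(a.shape,b.shape,d.shape)
o=np.zeros((600,800,3),np.uint8)
o[:342,:399]=a[:342,:399];o[345:345+b.shape[0],:b.shape[1]]=b;o[:450,405:780]=d
cv2.imwrite("pics/crop1.png",o)
E
```

```text
(342, 399, 3) (204, 391, 3) (450, 375, 3)
```

View pics/crop1.png

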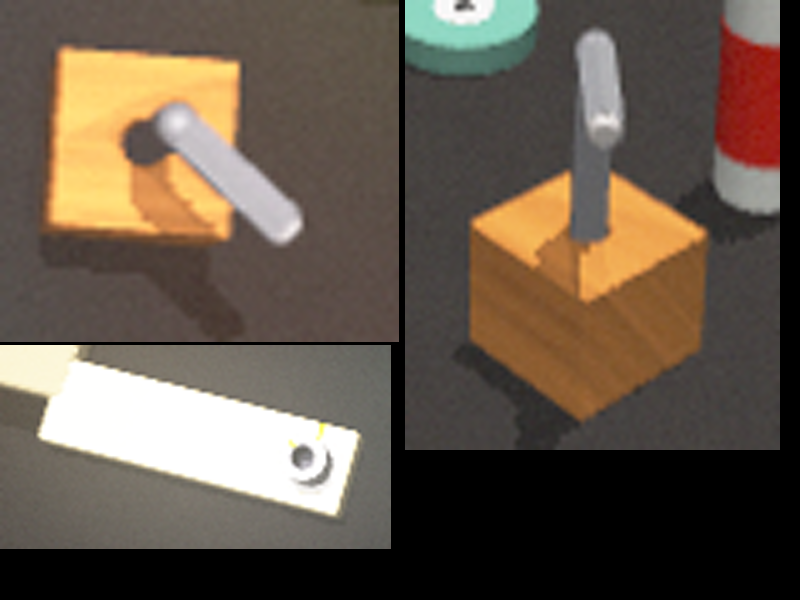

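Crop: the grey key stands in the block, elbow at px (350.7,236), short end at (370,255), with empty air beside the short arm. Screw head ≈(200.6,213.8), yellow foot mark ≈(204.7,205), yellow head line ≈(196,208.5).

```bash
python3 - <<'E'
import numpy as np,cv2
from h import *
t=dict(np.load("pics/top0.npz"));s=dict(np.load("pics/side0.npz"))
np.set_printoptions(precision=1,suppress=True)
C=lambda x,y:(110+x/3.4,180+(y-345)/3.4)
A=lambda x,y:(320+x/5.7,215+y/5.7)
e=onz(t,*A(173,121),178);q=onz(t,*A(287,231),174);print("elbow",e,"short",q,"len",np.linalg.norm(q-e),np.degrees(np.arctan2(*(q-e)[1::-1])))
print("tri elbow",tri(t,A(173,121),s,(308,224)),"short",tri(t,A(287,231),s,(310,240)))
print("block",[onz(t,*A(*p),70) for p in((60,47),(240,63),(228,240),(48,228))],np.mean([onz(t,*A(*p),70) for p in((60,47),(240,63),(228,240),(48,228))],0))
f=[onz(t,*C(*p),30) for p in((360,432),(338,517),(40,437),(75,360))];print("foot",f)
sc=onz(t,*C(308,460),66);print("screw",sc,"mark",onz(t,*C(322,430),30),"line",onz(t,*C(292,442),66))
hs=cv2.cvtColor(t["image"],cv2.COLOR_BGR2HSV)
def blob(lo,hi,box,z,n):
    m=cv2.inRange(hs,np.array(lo),np.array(hi));k=np.zeros_like(m);x0,y0,x1,y1=box;k[y0:y1,x0:x1]=m[y0:y1,x0:x1]
    M=cv2.moments(k,True);u,v=M["m10"]/M["m00"],M["m01"]/M["m00"];print(n,u,v,M["m00"],onz(t,u,v,z))
blob((20,120,120),(35,255,255),(370,180,410,215),60,"tin")
blob((70,30,60),(95,255,255),(230,160,275,205),20,"wheel")
blob((0,0,0),(180,255,60),(158,138,175,156),150,"bottle cap")
blob((0,0,130),(180,60,255),(325,155,352,185),150,"can top")
E
```

```text
elbow [ 436.3 -267.8  178. ] short [ 390.8 -313.5  174. ] len 64.66252787566116 -134.8494589717251
tri elbow (array([ 437.8, -269.4,  170.8]), np.float64(2.0016562647259)) short (array([ 391.9, -314.9,  170.7]), np.float64(2.3446140805128333))
block [array([ 481.9, -231.5,   70. ]), array([ 473.6, -312.8,   70. ]), array([ 393.6, -304.5,   70. ]), array([ 399.8, -224. ,   70. ])] [ 437.2 -268.2   70. ]
foot [array([539.1,  73.6,  30. ]), array([471.2,  90.2,  30. ]), array([538.4, 330.3,  30. ]), array([600.9, 304.6,  30. ])]
screw [511.5 108.   66. ] mark [541.1 104.   30. ] line [525.7 120.7  66. ]
tin 390.14495798319325 196.16596638655463 476.0 [ 553.1 -390.7   60. ]
wheel 253.14835164835165 185.14835164835165 182.0 [596.4 -26.8  20. ]Traceback (most recent call last):
  File "<stdin>", line 18, in <module>
  File "<stdin>", line 15, in blob
ZeroDivisionError: float division by zero
```

Emit:
arm_command(
  motion=[
    {"claw":1,"offset":[0.023,-0.04,-0.005],"yaw":-0.167},
    {"claw":1,"offset":[0.023,-0.04,-0.005],"yaw":-0.167},
    {"claw":1,"offset":[0.023,-0.04,-0.005],"yaw":-0.167},
    {"claw":1,"offset":[0.023,-0.04,-0.005],"yaw":-0.167},
    {"claw":1,"offset":[0.023,-0.04,-0.005],"yaw":-0.167},
    {"claw":1,"offset":[0.023,-0.04,-0.005],"yaw":-0.167},
    {"claw":1,"offset":[0.023,-0.04,-0.005],"yaw":-0.167},
    {"claw":1,"offset":[0.023,-0.04,-0.005],"yaw":-0.167},
    {"claw":1,"offset":[0.023,-0.04,-0.005],"yaw":-0.167},
    {"claw":1,"offset":[0.023,-0.04,-0.005],"yaw":-0.167},
    {"claw":1,"offset":[0.023,-0.04,-0.005],"yaw":-0.167},
    {"claw":1,"offset":[0,0,0],"yaw":-0.161},
  ],
)

```text
time: 1.65
tcp_pos: [472.2, 142.9, 192.7]
eef_rot: [[0.701, -0.713, -0.001], [-0.713, -0.701, -0.001], [0.0, 0.001, -1.0]]
wrist_force: [-0.5, 0.8, -0.7]
grip_width: 0.998
```

```bash
python3 - <<'E'
from workcell import sense,capture
import cv2,numpy as np
from h import *
s=sense();print(s["tcp_pos"],s["eef_rot"].round(3).tolist(),s["joints"])
c=capture("wrist");np.savez("pics/wrist1.npz",**c)
u,v=proj(c,(511.5,108,66)).round().astype(int);print(u,v)
im=c["image"];x0,y0=max(0,u-50),max(0,v-50)
k=cv2.resize(im[y0:y0+100,x0:x0+100],None,fx=6,fy=6,interpolation=2);print(x0,y0)
cv2.imwrite("pics/crop2.png",k)
E
```

```text
[472.19875114 142.86471928 192.67676893] [[0.701, -0.713, -0.001], [-0.713, -0.701, -0.001], [0.0, 0.001, -1.0]] [ 7.69214806e+00 -2.80190284e+00  1.10071377e+02 -4.25561973e-02
  7.27777179e+01  5.31716687e+01]
343 200
293 150
```

View pics/crop2.png

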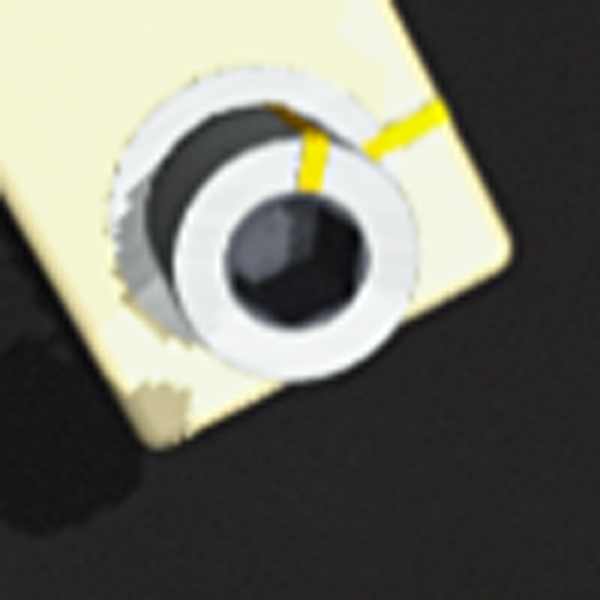

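Close view: head centre ≈ crop (296,259), head line (313,190)–(315,135), foot mark (370,155)–(445,110), hexagonal socket dark and open.

```bash
python3 - <<'E'
import numpy as np,cv2
from h import *
np.set_printoptions(precision=1,suppress=True)
c=dict(np.load("pics/wrist1.npz"));P=lambda x,y,z:onz(c,293+(x-2.5)/6,150+(y-2.5)/6,z)
g=cv2.cvtColor(c["image"],cv2.COLOR_BGR2GRAY)
# rectify plane z=66, 0.1 mm/px, 24 mm about centre
cen=P(296,259,66);print("centre",cen)
def rim(cen):
    N=360;R=np.arange(5,12,.1);r=[]
    for a in np.radians(np.arange(N)):
        pts=np.array([proj(c,cen+[q*np.cos(a),q*np.sin(a),0]) for q in R],np.float32)
        v=cv2.remap(g,pts[None,:,0],pts[None,:,1],cv2.INTER_CUBIC)[0].astype(float)
        i=np.where(v<150)[0];r.append(R[i[-1]] if len(i) else np.nan)
    return np.array(r)
for _ in range(3):
    r=rim(cen);a=np.radians(np.arange(360));ok=~np.isnan(r)
    A=np.c_[np.cos(a),np.sin(a),np.ones(360)][ok];x=np.linalg.lstsq(A,r[ok],rcond=None)[0];cen=cen+[x[0],x[1],0]
print("socket centre",cen,"r",x[2],"valid",ok.sum())
b=np.nanmean(r.reshape(-1,10),1);print(b)
z=np.nansum((np.nan_to_num(r,nan=np.nanmean(r))-np.nanmean(r))*np.exp(-6j*a));print("corner angle mod60",np.degrees(-np.angle(z))/6%60 if 0 else np.degrees(np.angle(np.conj(z)))/6%60,abs(z)*2/360)
for n,p,q,h in(("line",(313,190),(315,135),66),("mark",(370,155),(445,110),30)):
    for s in(p,q):
        w=P(*s,h);d=w-cen;print(n,w,np.degrees(np.arctan2(d[1],d[0])))
# foot edges
e=[P(*p,30) for p in((390,0),(500,195))];d=e[0]-e[1];print("foot dir",np.degrees(np.arctan2(d[1],d[0])))
t=dict(np.load("pics/top0.npz"));s=dict(np.load("pics/side0.npz"))
print("bottle cap",onz(t,165,144,150),"can",onz(t,339,169,150), tri(t,(165,144),s,(252,152)))
E
```

```text
centre [515.4 113.7  66. ]
socket centre [515.2 113.5  66. ] r 10.144166666666651 valid 360
[10.1 10.  10.1 10.2 10.3 10.  10.  10.1 10.1 10.1 10.1 10.3 10.2 10.3
 10.2 10.2 10.3 10.1 10.  10.  10.1 10.1 10.2 10.1 10.  10.1 10.1 10.2
 10.2 10.1 10.2 10.3 10.2 10.2 10.2 10.2]
corner angle mod60 40.12705564669622 0.045048278267885364
line [523.9 119.5  66. ] 34.48853305430462
line [529.5 125.1  66. ] 39.2266334870831
mark [534.8 107.1  30. ] -18.09713347439639
mark [548.1 103.9  30. ] -16.178874770638025
foot dir 77.05055763625867
bottle cap [676.9 184.8 150. ] can [ 606.1 -248.9  150. ] (array([681.1, 185.3, 142.7]), np.float64(4.889165732180976))
```

Emit:
arm_command(
  motion=[
    {"claw":1,"offset":[-0.002,-0.038,-0.025],"yaw":0},
    {"claw":1,"offset":[-0.002,-0.038,-0.025],"yaw":0},
    {"claw":1,"offset":[0,0,0],"yaw":0},
  ],
)

```text
time: 2.08
tcp_pos: [465.2, 68.3, 141.0]
eef_rot: [[0.708, -0.706, -0.005], [-0.706, -0.708, -0.0], [-0.003, 0.004, -1.0]]
wrist_force: [-0.2, 1.0, 0.5]
grip_width: 1.003
```

```bash
python3 - <<'E'
from workcell import sense,capture
import cv2,numpy as np
from h import *
c=capture("wrist");np.savez("pics/wrist2.npz",**c)
g=c["image"]
def rect(z,h,n,cx=515.2,cy=113.5):
    xs=np.linspace(-h,h,n);m=np.array([[proj(c,(cx+x,cy+y,z)) for x in xs] for y in xs[::-1]],np.float32)
    return cv2.remap(g,m[...,0],m[...,1],cv2.INTER_CUBIC)
a=rect(66,24,400);b=rect(66,11,400);b=np.clip(b.astype(float)*2.2,0,255).astype(np.uint8)
cv2.imwrite("pics/crop3.png",np.hstack([a,b]))
E
```

```text
(no output)
```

View pics/crop3.png

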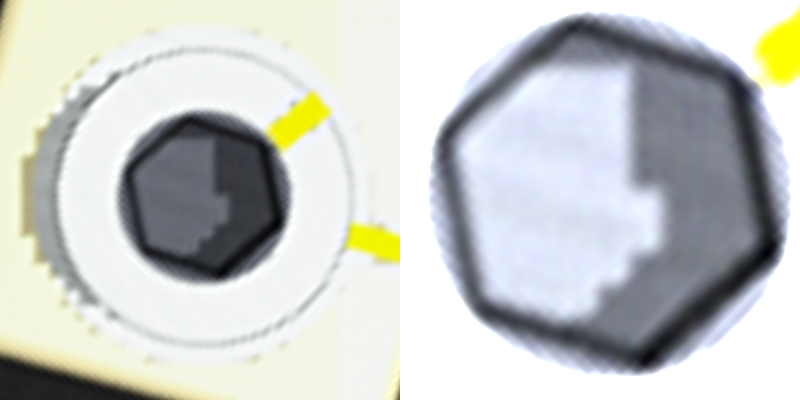

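Hex corners lie at 40° mod 60 (world), the screw line at ≈39.5° and the mark at ≈−15°, so the screw is at ≈0.05 rad with centre ≈(515.7,114). I'll seat the lever at 160° and sweep to about 105°. Now to the key.

Emit:
arm_command(
  motion=[
    {"claw":1,"offset":[0,-0.02,0.04],"yaw":0},
    {"claw":1,"offset":[-0.005,-0.053,0.03],"yaw":0},
    {"claw":1,"offset":[-0.005,-0.053,0.02],"yaw":0},
    {"claw":1,"offset":[-0.005,-0.053,0.01],"yaw":0},
    {"claw":1,"offset":[-0.005,-0.053,0],"yaw":0},
    {"claw":1,"offset":[-0.005,-0.053,0],"yaw":0},
    {"claw":1,"offset":[-0.005,-0.053,0],"yaw":0},
    {"claw":1,"offset":[0,0,0],"yaw":0},
    {"claw":1,"offset":[0,0,0],"yaw":0},
  ],
)

```text
time: 3.25
tcp_pos: [438.0, -267.5, 243.8]
eef_rot: [[0.709, -0.705, 0.001], [-0.705, -0.709, 0.0], [0.0, -0.001, -1.0]]
wrist_force: [-1.0, 0.3, -0.7]
grip_width: 1.005
```

```bash
python3 - <<'E'
from workcell import sense,capture
import cv2,numpy as np
from h import *
s=sense();print(s["tcp_pos"])
c=capture("wrist");np.savez("pics/wrist3.npz",**c);print(c["cam_to_world"][:3,3])
im=c["image"].copy()
for p in((437,-268.5,170),(391,-314.5,170),(437,-268.5,178)):
    q=proj(c,p);print(q)
cv2.imwrite("pics/w3.png",im)
E
```

```text
[ 437.98034822 -267.46609525  243.80145306]
[ 485.8609789  -220.22707383  369.63068266]
[282.75114701 225.81649643]
[282.60778447 306.64561327]
[282.71982436 229.65402148]
```

View pics/w3.png

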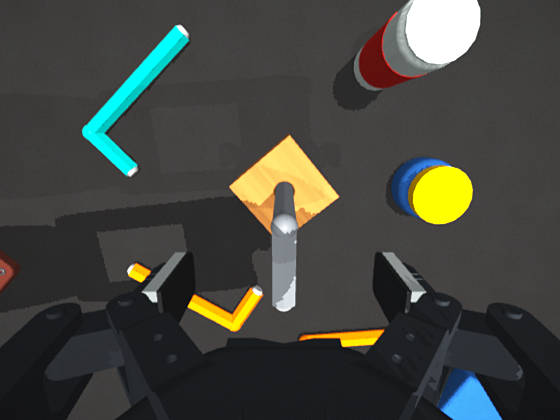

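Wrist view: grey key elbow at (284,225) and short end at (284,305), as predicted and centred between the open jaws. Descend and grip.

Emit:
arm_command(
  motion=[
    {"claw":1,"offset":[0,0,-0.04],"yaw":0},
    {"claw":1,"offset":[0,0,-0.04],"yaw":0},
    {"claw":1,"offset":[0,0,-0.026],"yaw":0},
    {"claw":1,"offset":[0,0,-0.01],"yaw":0},
    {"claw":1,"offset":[0,0,0],"yaw":0},
    {"claw":-1,"offset":[0,0,0],"yaw":0},
    {"claw":-1,"offset":[0,0,0],"yaw":0},
    {"claw":-1,"offset":[0,0,0],"yaw":0},
    {"claw":-1,"offset":[0,0,0],"yaw":0},
    {"claw":-1,"offset":[0,0,0],"yaw":0},
    {"claw":-1,"offset":[0,0,0],"yaw":0},
  ],
)

```text
time: 4.68
tcp_pos: [437.4, -268.6, 127.8]
eef_rot: [[0.708, -0.706, 0.0], [-0.706, -0.708, -0.0], [0.0, 0.0, -1.0]]
wrist_force: [-0.9, 0.9, 4.7]
grip_width: 0.19
```

Emit:
arm_command(
  motion=[
    {"claw":-1,"offset":[0,0,0.02],"yaw":0},
    {"claw":-1,"offset":[0,0,0.025],"yaw":0},
    {"claw":-1,"offset":[0,0,0.025],"yaw":0},
    {"claw":-1,"offset":[0,0,0],"yaw":0},
    {"claw":-1,"offset":[0,0,0],"yaw":0},
    {"claw":-1,"offset":[0,0,0],"yaw":0},
  ],
)

```text
time: 5.42
tcp_pos: [436.4, -267.6, 195.4]
eef_rot: [[0.708, -0.706, -0.002], [-0.706, -0.708, 0.002], [-0.003, 0.0, -1.0]]
wrist_force: [0.2, 0.1, -3.2]
grip_width: 0.188
```

```bash
python3 - <<'E'
from workcell import sense,capture
import cv2,numpy as np
from h import *
c=capture("side");np.savez("pics/side4.npz",**c)
cv2.imwrite("pics/s4.png",cv2.resize(c["image"][120:320,220:400],None,fx=3,fy=3,interpolation=2))
E
```

```text
(no output)
```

View pics/s4.png

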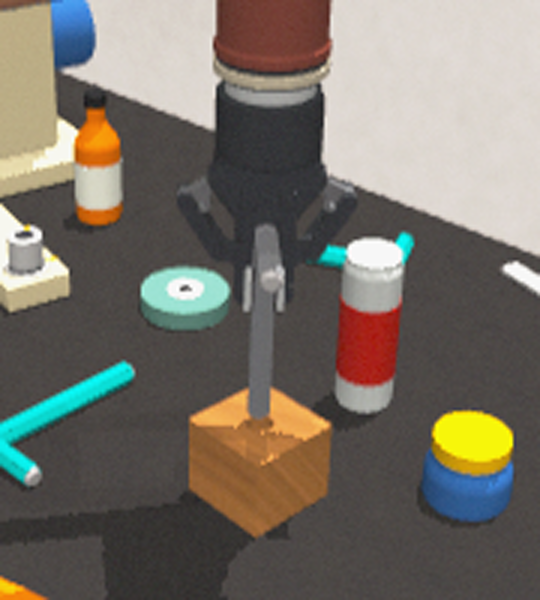

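Key held upright by grip friction (long end at px ≈(306,258), just above the block). I'll pivot it in the grip, using the hole rim as a stop.

Emit:
arm_command(
  motion=[
    {"claw":-1,"offset":[0,0,-0.012],"yaw":0},
    {"claw":-1,"offset":[0,0,0],"yaw":0},
    {"claw":-1,"offset":[-0.011,-0.011,-0.001],"yaw":0},
    {"claw":-1,"offset":[-0.011,-0.011,-0.002],"yaw":0},
    {"claw":-1,"offset":[0,0,0],"yaw":0},
  ],
)

```text
time: 6.1
tcp_pos: [414.2, -291.6, 182.5]
eef_rot: [[0.707, -0.707, -0.0], [-0.707, -0.707, -0.001], [0.0, 0.001, -1.0]]
wrist_force: [-0.4, 1.3, -1.5]
grip_width: 0.191
```

```bash
python3 - <<'E'
from workcell import sense,capture
import cv2,numpy as np
from h import *
c=capture("side");np.savez("pics/side5.npz",**c)
d=capture("top");np.savez("pics/top5.npz",**d)
print(sense()["wrist_force"],sense()["wrist_torque"])
cv2.imwrite("pics/s5.png",np.hstack([cv2.resize(c["image"][170:320,240:380],None,fx=2.8,fy=2.8,interpolation=2),cv2.resize(d["image"][180:330,300:430],None,fx=2.8,fy=2.8,interpolation=2)]))
E
```

```text
[-0.18960869 -0.01143129 -3.15719795] [ 0.1528847  -0.03437508  0.03363398]
```

View pics/s5.png

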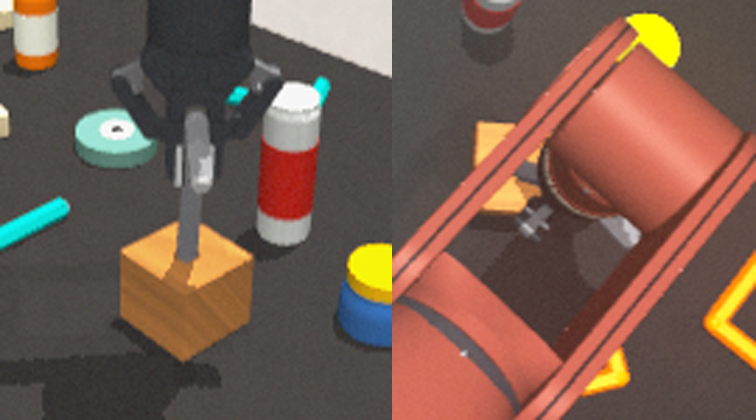

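Side view: tip stays in the hole (px ≈(307,262)) and the key leans as intended. Continue the arc.

Emit:
arm_command(
  motion=[
    {"claw":-1,"offset":[-0.0105,-0.0105,-0.004],"yaw":0},
    {"claw":-1,"offset":[-0.01,-0.01,-0.006],"yaw":0},
    {"claw":-1,"offset":[-0.009,-0.009,-0.007],"yaw":0},
    {"claw":-1,"offset":[-0.0085,-0.0085,-0.009],"yaw":0},
    {"claw":-1,"offset":[-0.0075,-0.0075,-0.01],"yaw":0},
    {"claw":-1,"offset":[-0.006,-0.006,-0.011],"yaw":0},
    {"claw":-1,"offset":[0,0,0],"yaw":0},
  ],
)

```text
time: 7.08
tcp_pos: [362.5, -343.6, 134.7]
eef_rot: [[0.707, -0.707, -0.001], [-0.707, -0.707, -0.002], [0.0, 0.002, -1.0]]
wrist_force: [-2.5, -3.0, 3.0]
grip_width: 0.19
```

Emit:
arm_command(
  motion=[
    {"claw":-1,"offset":[-0.0045,-0.0045,-0.013],"yaw":0},
    {"claw":-1,"offset":[-0.004,-0.004,-0.013],"yaw":0},
    {"claw":-1,"offset":[-0.002,-0.002,-0.014],"yaw":0},
    {"claw":-1,"offset":[-0.001,-0.001,-0.013],"yaw":0},
    {"claw":-1,"offset":[0,0,0],"yaw":0},
  ],
)

```text
time: 7.7
tcp_pos: [351.8, -352.7, 80.8]
eef_rot: [[0.708, -0.706, -0.001], [-0.706, -0.708, 0.002], [-0.002, -0.001, -1.0]]
wrist_force: [0.2, -0.6, -0.5]
grip_width: 0.192
```

```bash
python3 - <<'E'
from workcell import sense,capture
import cv2,numpy as np
from h import *
c=capture("side");np.savez("pics/side6.npz",**c)
print(sense()["wrist_force"],sense()["wrist_torque"],sense()["tcp_pos"])
cv2.imwrite("pics/s6.png",cv2.resize(c["image"][190:340,230:380],None,fx=4,fy=4,interpolation=2))
E
```

```text
[-0.34793051 -0.63806389 -1.54644445] [ 0.06515199 -0.16155641 -0.0468139 ] [ 352.00879083 -352.74620513   81.36513728]
```

View pics/s6.png

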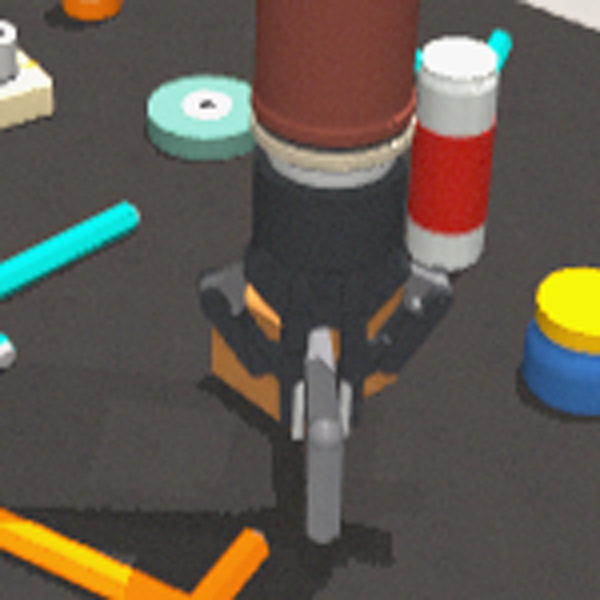

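Key flipped: elbow at px ≈(311,298), short end at ≈(310.5,324), pointing down. Compute its actual tilt in the vertical key plane.

```bash
python3 - <<'E'
import numpy as np
from h import *
c=dict(np.load("pics/side6.npz"))
g=np.array([352,-353,83.4]);x=np.array([-.7075,-.7065,0]);n=np.array([.7065,-.7075,0])
print("pred elbow",proj(c,g+40*x),"end",proj(c,g+40*x-[0,0,65]))
def pl(u,v):
    o,d=ray(c,u,v);p=o+d*((g-o)@n)/(d@n);return (p-g)@x,p[2]
# elbow-outer silhouettes: top of lever far end / corner centre / end
for nm,p in(("elbow-ish(outer corner top)",(325,415)),("elbow",(325,432)),("short end",(322,538)),("finger-lever top",(318,335))):
    print(nm,pl(230+p[0]/4,190+p[1]/4))
# grey left/right silhouette of short arm
im=c["image"];hs=cv2.cvtColor(im,cv2.COLOR_BGR2HSV)
for r in range(294,328,2): print(r,im[r,300:324].max(1).tolist())
E
```

```text
pred elbow [310.74948958 301.71657517] end [309.72327925 325.1791561 ]
elbow-ish(outer corner top) (np.float64(42.973081980569), np.float64(107.01105078101466))
elbow (np.float64(46.62812089693432), np.float64(99.09219046985152))
short end (np.float64(55.07565243017836), np.float64(35.16174172935894))
finger-lever top (np.float64(-10.893257130019872), np.float64(115.24696060146721))
294 [64, 60, 62, 132, 175, 146, 67, 111, 110, 120, 130, 130, 123, 113, 114, 147, 175, 93, 59, 59, 71, 76, 78, 73]
296 [54, 55, 66, 142, 172, 143, 90, 104, 134, 144, 164, 180, 158, 148, 138, 132, 176, 92, 64, 64, 75, 73, 77, 78]
298 [54, 58, 54, 159, 173, 140, 81, 116, 133, 144, 153, 164, 153, 145, 135, 120, 137, 97, 79, 78, 75, 76, 79, 76]
300 [52, 50, 51, 54, 52, 52, 75, 103, 117, 126, 134, 137, 136, 128, 120, 99, 76, 77, 75, 78, 74, 74, 78, 78]
302 [47, 52, 50, 51, 50, 63, 77, 108, 115, 112, 117, 118, 116, 112, 109, 108, 78, 76, 79, 79, 76, 75, 76, 80]
304 [50, 52, 52, 53, 53, 50, 77, 109, 121, 118, 119, 121, 120, 119, 118, 102, 76, 76, 75, 76, 78, 75, 79, 74]
306 [52, 49, 57, 50, 51, 52, 73, 110, 122, 
[... 444 characters left out ...]
, 119, 119, 118, 120, 87, 74, 77, 75, 79, 75, 76, 75, 76]
316 [53, 53, 53, 51, 51, 56, 72, 120, 121, 120, 119, 120, 119, 116, 118, 78, 80, 78, 75, 77, 76, 76, 79, 76]
318 [52, 52, 50, 55, 52, 60, 73, 122, 120, 117, 116, 118, 119, 116, 119, 72, 78, 78, 76, 76, 77, 77, 74, 74]
320 [56, 50, 52, 51, 54, 54, 79, 120, 119, 119, 119, 116, 116, 118, 119, 51, 67, 70, 72, 69, 70, 74, 80, 81]
322 [50, 53, 52, 52, 52, 51, 74, 120, 122, 122, 119, 119, 118, 117, 114, 49, 52, 54, 52, 52, 56, 51, 53, 50]
324 [52, 51, 54, 56, 52, 51, 53, 82, 107, 117, 122, 116, 110, 78, 72, 56, 52, 48, 51, 52, 53, 56, 55, 51]
326 [51, 51, 52, 53, 54, 53, 50, 54, 50, 50, 52, 49, 55, 46, 54, 57, 58, 52, 53, 49, 53, 51, 58, 55]
```

Emit:
arm_command(
  motion=[
    {"claw":-1,"offset":[0,0,0.03],"yaw":0},
    {"claw":-1,"offset":[0,0,0.04],"yaw":0},
    {"claw":-1,"offset":[0,0,0.03],"yaw":0.1},
    {"claw":-1,"offset":[0.01,0.035,0],"yaw":0.15},
    {"claw":-1,"offset":[0.01,0.04,0],"yaw":0.16},
    {"claw":-1,"offset":[0.01,0.04,0],"yaw":0.16},
    {"claw":-1,"offset":[0.01,0.04,0],"yaw":0.16},
    {"claw":-1,"offset":[0.01,0.04,0],"yaw":0.16},
    {"claw":-1,"offset":[0.01,0.04,0],"yaw":0.16},
    {"claw":-1,"offset":[0.01,0.04,0],"yaw":0.16},
    {"claw":-1,"offset":[0.01,0.04,0],"yaw":0.16},
    {"claw":-1,"offset":[0.01,0.04,0],"yaw":0.16},
  ],
)

```text
time: 9.25
tcp_pos: [441.5, 3.5, 181.6]
eef_rot: [[0.73, 0.683, -0.002], [0.683, -0.73, 0.0], [-0.001, -0.001, -1.0]]
wrist_force: [0.2, -0.1, -3.4]
grip_width: 0.19
```

Emit:
arm_command(
  motion=[
    {"claw":-1,"offset":[0.01,0.04,0],"yaw":0.16},
    {"claw":-1,"offset":[0.01,0.04,0],"yaw":0.16},
    {"claw":-1,"offset":[0.01,0.04,0],"yaw":0.157},
    {"claw":-1,"offset":[0.01,0.03,0],"yaw":0},
    {"claw":-1,"offset":[0,0,0],"yaw":0},
    {"claw":-1,"offset":[0,0,0],"yaw":0},
  ],
)

```text
time: 10.0
tcp_pos: [481.3, 151.4, 181.5]
eef_rot: [[0.34, 0.94, -0.002], [0.94, -0.34, -0.001], [-0.002, -0.002, -1.0]]
wrist_force: [-0.1, -0.6, -4.1]
grip_width: 0.191
```

```bash
python3 - <<'E'
from workcell import sense,capture
import cv2,numpy as np
from h import *
s=sense();print(s["tcp_pos"],s["eef_rot"].round(3).tolist(),s["wrist_force"],s["grip_width"])
c=capture("side");np.savez("pics/side7.npz",**c)
cv2.imwrite("pics/s7.png",cv2.resize(c["image"][100:250,140:330],None,fx=4,fy=4,interpolation=2))
E
```

```text
[481.28610161 151.43985422 181.48334305] [[0.34, 0.94, -0.002], [0.94, -0.34, -0.001], [-0.002, -0.002, -1.0]] [-0.08741574 -0.57938958 -4.12963553] 0.19067917619703295
```

View pics/s7.png

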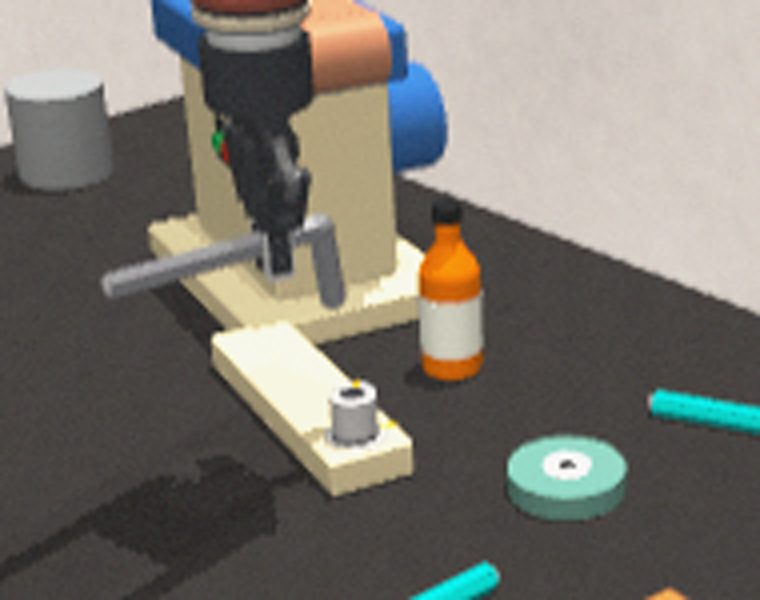

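Side view: long end at crop (112,284), elbow ≈(322,228), short end ≈(335,300). The key is slightly tilted. Measure it in its plane.

```bash
cat > m.py <<'E'
import numpy as np,sys
from h import *
def meas(f,g,L,pts,sc,x0,y0):
    c=dict(np.load(f));l=np.array([np.cos(L),np.sin(L),0]);n=np.array([-l[1],l[0],0]);o_={}
    for k,(x,y) in pts.items():
        o,d=ray(c,x0+x/sc,y0+y/sc);p=o+d*((g-o)@n)/(d@n);o_[k]=np.array([(p-g)@l,p[2]-g[2]])
        print(k,p.round(1),"along lever",o_[k].round(1))
    return o_
E
python3 - <<'E'
from m import *
g=np.array([481.3,151.4,183.5])
o=meas("pics/side7.npz",g,np.radians(160.1),dict(long=(112,284),lmid=(180,266),elbow=(321,231),smid=(328,265),end=(335,300),screwtop=(353,394)),4,140,100)
a=o["long"]-o["elbow"];b=o["end"]-o["elbow"]
print("lever len",np.linalg.norm(a),"tilt",np.degrees(np.arctan2(a[1],a[0])),"short len",np.linalg.norm(b),"tilt from down",np.degrees(np.arctan2(b[0],-b[1])))
c=dict(np.load("pics/side7.npz"));print("screw by side",onz(c,140+353/4,100+394/4,66))
E
```

```text
long [373.5 190.4 175.3] along lever [114.6  -8.2]
lmid [419.3 173.9 179.5] along lever [66. -4.]
elbow [518.  138.1 186.6] along lever [-39.    3.1]
smid [521.2 137.  159. ] along lever [-42.4 -24.5]
end [524.4 135.8 129.9] along lever [-45.8 -53.6]
screwtop [532.8 132.8  48.3] along lever [ -54.8 -135.2]
lever len 154.05393030663535 tilt -4.177335174830852 short len 57.08863638054598 tilt from down -6.836568968887232
screw by side [512.40110716 106.68381029  66.        ]
```

```bash
python3 - <<'E'
from m import *
t=dict(np.load("pics/top0.npz"));s=dict(np.load("pics/side0.npz"))
def hole(c,u,v,r,up=8):
    g=cv2.resize(cv2.cvtColor(c["image"],cv2.COLOR_BGR2GRAY)[v-r:v+r,u-r:u+r],None,fx=up,fy=up,interpolation=cv2.INTER_CUBIC)
    m=(g<125).astype(np.uint8);n,l,st,ce=cv2.connectedComponentsWithStats(m)
    for i in range(1,n):
        if st[i,4]>60:
            x,y=ce[i];p=(u-r+(x+.5)/up-.5,v-r+(y+.5)/up-.5);print(st[i].tolist(),np.round(p,2),onz(c,*p,66).round(1))
print("top");hole(t,200,213,10);print("side");hole(s,228,200,14)
print(proj(t,(515.7,114,66)),proj(s,(515.7,114,66)))
s7=dict(np.load("pics/side7.npz"));print("side7");hole(s7,228,198,12)
E
```

```text
top
[145, 0, 15, 5, 72] [208.6 202.8] [540.6  87.3  66. ]
[50, 57, 41, 43, 805] [197.6  211.77] [517. 116.  66.]
[124, 105, 7, 15, 74] [205.49 216.49] [504.2  94.9  66. ]
side
[38, 0, 186, 179, 16204] [233.79 192.88] [547.6 122.4  66. ]
[90, 89, 44, 17, 579] [227.63 197.75] [514.2 111.6  66. ]
[151, 136, 5, 27, 90] [232.69 204.16] [499.   70.5  66. ]
[73, 148, 86, 55, 944] [227.56 209.19] [469.4  58.4  66. ]
[198.33324498 212.26066924] [227.5265272  197.32110047]
side7
[23, 0, 169, 160, 13352] [232.42 192.14] [547.8 129.2  66. ]
[75, 89, 43, 17, 565] [227.65 197.76] [514.2 111.6  66. ]
[57, 178, 15, 14, 145] [223.44 208.83] [462.6  68.5  66. ]
[124, 178, 18, 14, 186] [232.33 208.78] [480.5  50.4  66. ]
```

Cameras agree: screw at (515.7,114) ±2; short end is at about (524.5,135.7). Shift and lower to just above the socket.

Emit:
arm_command(
  motion=[
    {"claw":-1,"offset":[-0.0044,-0.0108,0],"yaw":0},
    {"claw":-1,"offset":[-0.0044,-0.0109,-0.01],"yaw":0},
    {"claw":-1,"offset":[0,0,-0.02],"yaw":0},
    {"claw":-1,"offset":[0,0,-0.014],"yaw":0},
    {"claw":-1,"offset":[0,0,0],"yaw":0},
    {"claw":-1,"offset":[0,0,0],"yaw":0},
  ],
)

```text
time: 10.8
tcp_pos: [473.8, 129.8, 138.7]
eef_rot: [[0.341, 0.94, 0.001], [0.94, -0.341, 0.0], [0.0, 0.001, -1.0]]
wrist_force: [0.1, -0.1, -2.6]
grip_width: 0.188
```

```bash
python3 - <<'E'
from workcell import sense,capture
import cv2,numpy as np
from h import *
s=sense();print(s["tcp_pos"],s["wrist_force"])
c=capture("side");np.savez("pics/side8.npz",**c);d=capture("top");np.savez("pics/top8.npz",**d)
a=cv2.resize(c["image"][150:225,170:250],None,fx=6,fy=6,interpolation=2)
b=cv2.resize(d["image"][180:255,165:215],None,fx=6,fy=6,interpolation=2)
cv2.imwrite("pics/s8.png",np.hstack([a,b]))
E
```

```text
[473.82428674 129.80931721 138.69774916] [ 0.12528985 -0.06877581 -2.62709999]
```

View pics/s8.png

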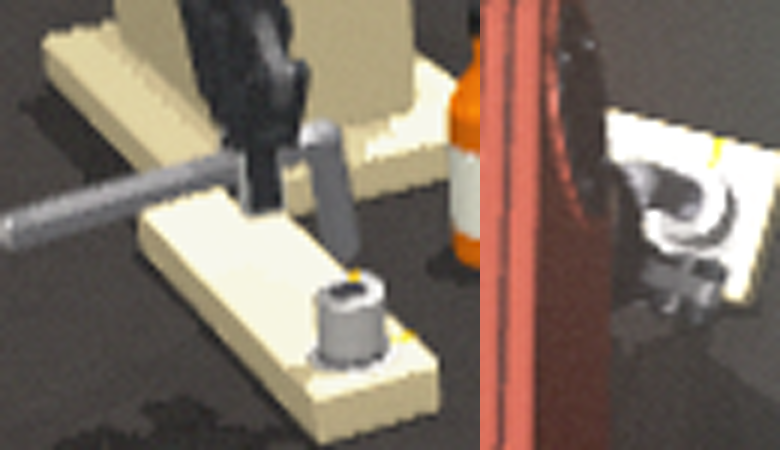

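View: short end at crop (343,252), socket mouth at (350,289); the short arm leans outward a bit. Quantify offset and tilt.

```bash
python3 - <<'E'
from m import *
g=np.array([473.8,129.8,140.7])
o=meas("pics/side8.npz",g,np.radians(160.1),dict(long=(12,231),elbow=(319,141),s1=(327,170),s2=(338,230),end=(343,252)),6,170,150)
for p,q in(("long","elbow"),):
    a=o[p]-o[q];print(np.degrees(np.arctan2(a[1],a[0])))
a=o["s2"]-o["s1"];print(np.degrees(np.arctan2(-a[0],-a[1])))
c=dict(np.load("pics/side8.npz"))
im=c["image"]
for r in range(172,194,2): print(r,im[r,220:236].max(1).tolist())
for z in (66,75,80,85): q=proj(c,(515.7,114,z));print(z,q,(q-[170,150])*6)
E
```

```text
long [365.8 168.9 131.2] along lever [114.9  -9.5]
elbow [508.4 117.3 146.2] along lever [-36.8   5.5]
s1 [511.2 116.3 130. ] along lever [-39.8 -10.7]
s2 [514.4 115.1  96.4] along lever [-43.2 -44.3]
end [516.1 114.5  83.7] along lever [-45. -57.]
-5.670156642574419
5.850590102086806
172 [227, 226, 199, 170, 159, 149, 128, 198, 223, 223, 224, 224, 224, 244, 243, 244]
174 [150, 104, 101, 108, 108, 99, 96, 187, 224, 225, 225, 247, 247, 247, 247, 247]
176 [127, 96, 102, 101, 103, 103, 102, 153, 220, 229, 223, 244, 200, 222, 193, 184]
178 [223, 169, 99, 100, 104, 105, 105, 96, 175, 184, 185, 183, 182, 183, 182, 182]
180 [184, 167, 101, 99, 104, 104, 104, 98, 136, 181, 180, 182, 179, 184, 180, 181]
182 [181, 181, 113, 99, 99, 103, 107, 101, 109, 163, 157, 160, 148, 105, 88, 82]
184 [175, 163, 128, 102, 98, 102, 103, 106, 95, 62, 74, 71, 74, 70, 75, 73]
186 [60, 58, 73, 99, 98, 101, 107, 105, 98, 84, 70, 71, 72, 73, 69, 76]
188 [222, 91, 73, 92, 100, 98, 106, 105, 104, 89, 74, 71, 73, 69, 70, 71]
190 [247, 247, 224, 95, 99, 98, 104, 101, 105, 97, 73, 72, 72, 73, 75, 72]
192 [247, 247, 247, 247, 230, 107, 100, 105, 100, 79, 69, 70, 72, 73, 74, 70]
66 [227.5265272  197.32110047] [345.15916318 283.9266028 ]
75 [227.34224529 194.67393575] [344.05347175 268.04361448]
80 [227.23932108 193.19545451] [343.43592649 259.17272704]
85 [227.1360045 191.7113369] [342.81602697 250.26802138]
```

Tilt 5.8°, end over the socket within ~1 mm, about 14 mm above it. Lower into the mouth and watch the force.

Emit:
arm_command(
  motion=[
    {"claw":-1,"offset":[0,0,-0.01],"yaw":0},
    {"claw":-1,"offset":[0,0,-0.004],"yaw":0},
    {"claw":-1,"offset":[0,0,-0.003],"yaw":0},
    {"claw":-1,"offset":[0,0,-0.002],"yaw":0},
    {"claw":-1,"offset":[0,0,0],"yaw":0},
  ],
)

```text
time: 11.52
tcp_pos: [473.4, 129.9, 119.2]
eef_rot: [[0.341, 0.94, -0.0], [0.94, -0.341, -0.0], [-0.0, -0.0, -1.0]]
wrist_force: [0.3, -0.1, -2.5]
grip_width: 0.184
```

Emit:
arm_command(
  motion=[
    {"claw":-1,"offset":[0,0,-0.002],"yaw":0},
    {"claw":-1,"offset":[0,0,-0.002],"yaw":0},
    {"claw":-1,"offset":[0,0,0],"yaw":0},
  ],
)

```text
time: 11.9
tcp_pos: [474.0, 129.8, 115.6]
eef_rot: [[0.341, 0.94, 0.001], [0.94, -0.341, -0.0], [0.0, 0.001, -1.0]]
wrist_force: [0.2, -1.7, -2.2]
grip_width: 0.19
```

Emit:
arm_command(
  motion=[
    {"claw":-1,"offset":[-0.002,0.0007,0],"yaw":0},
    {"claw":-1,"offset":[-0.002,0.0007,-0.001],"yaw":0},
    {"claw":-1,"offset":[-0.002,0.0007,-0.001],"yaw":0},
    {"claw":-1,"offset":[0,0,0],"yaw":0},
  ],
)

```text
time: 12.4
tcp_pos: [469.4, 131.7, 114.5]
eef_rot: [[0.341, 0.94, 0.005], [0.94, -0.341, -0.001], [0.001, 0.005, -1.0]]
wrist_force: [5.1, -3.4, -1.6]
grip_width: 0.188
```

Socket engaged (reaction along the lever). Continue down.

Emit:
arm_command(
  motion=[
    {"claw":-1,"offset":[-0.001,0.0003,-0.002],"yaw":0},
    {"claw":-1,"offset":[0,0,-0.002],"yaw":0},
    {"claw":-1,"offset":[0,0,-0.002],"yaw":0},
    {"claw":-1,"offset":[0,0,-0.002],"yaw":0},
    {"claw":-1,"offset":[0,0,0],"yaw":0},
  ],
)

```text
time: 13.02
tcp_pos: [468.1, 131.8, 106.1]
eef_rot: [[0.341, 0.94, 0.004], [0.94, -0.341, -0.001], [0.0, 0.004, -1.0]]
wrist_force: [5.8, -4.5, -0.4]
grip_width: 0.19
```

```bash
cat > lev.py <<'E'
from workcell import sense,capture
from m import *
def lever(f,g,L,cols):
    c=dict(np.load(f));b=dict(np.load("pics/side0.npz"))["image"].astype(int)
    d=(np.abs(c["image"].astype(int)-b).max(2)>30).astype(np.uint8)
    l=np.array([np.cos(L),np.sin(L),0]);n=np.array([-l[1],l[0],0]);P=[]
    for u in cols:
        k=np.where(d[150:215,u])[0]+150
        if len(k):
            k=max(np.split(k,np.where(np.diff(k)>1)[0]+1),key=len)
            v=k.mean();o,r=ray(c,u,v);p=o+r*((g-o)@n)/(r@n);P.append([(p-g)@l,p[2]-g[2],len(k)])
    return np.array(P)
E
python3 - <<'E'
from lev import *
np.set_printoptions(precision=1,suppress=True)
s=sense();p=s["tcp_pos"];R=s["eef_rot"]
c=capture("side");np.savez("pics/side9.npz",**c);cv2.imwrite("pics/s9.png",c["image"])
for f,g in(("pics/side8.npz",np.array([473.8,129.8,140.7])),("pics/side9.npz",p+[0,0,2])):
    P=lever(f,g,np.radians(160.1),range(166,214,2));print(f);print(P[:, :].T)
E
```

```text
pics/side8.npz
[[120.1 114.7 108.8 103.1  97.4  91.5  85.8  80.   74.1  68.5  62.5  56.7
   51.1  45.1  39.4  33.2  20.9  15.7  10.4   6.4   0.8  -4.9]
 [ -6.8  -8.   -6.2  -5.9  -5.6  -3.7  -3.4  -3.1  -1.2  -2.5  -0.6  -0.3
   -3.   -1.2  -2.4   1.   69.5  62.5  57.   36.2  32.   29.4]
 [  5.    7.    7.    6.    7.    7.    6.    7.    7.    7.    7.    6.
    7.    7.    7.    6.   14.   18.   21.   34.   36.   37. ]]
pics/side9.npz
[[119.7 114.4 108.5 102.9  96.7  90.9  84.9  78.9  72.9  66.8  60.7  54.8
   36.   30.8  25.8  21.3  16.7  11.6   7.3   1.9  -3.7  -9.7]
 [-18.9 -21.8 -20.  -21.4 -18.  -17.7 -15.9 -14.1 -12.2 -10.4  -8.6  -8.3
  117.9 114.  107.2  94.3  81.3  74.2  56.3  50.5  46.2  46.6]
 [  2.    7.    7.    7.    6.    7.    7.    7.    7.    7.    7.    6.
    6.    8.   12.   20.   28.   32.   43.   46.   48.   47. ]]
```

I pushed the wrong way: tilt went from 5.5° to ~14°, tip about 11 mm in the socket. Reverse: bring the grip back away from the lever end and up, about the tip.

Emit:
arm_command(
  motion=[
    {"claw":-1,"offset":[0.002,-0.0007,0.002],"yaw":0},
    {"claw":-1,"offset":[0.002,-0.0007,0.002],"yaw":0},
    {"claw":-1,"offset":[0.002,-0.0007,0.002],"yaw":0},
    {"claw":-1,"offset":[0.002,-0.0007,0.002],"yaw":0},
    {"claw":-1,"offset":[0.002,-0.0007,0.001],"yaw":0},
    {"claw":-1,"offset":[0.002,-0.0007,0.001],"yaw":0},
    {"claw":-1,"offset":[0,0,0],"yaw":0},
  ],
)

```text
time: 13.95
tcp_pos: [474.1, 129.2, 113.4]
eef_rot: [[0.341, 0.94, -0.011], [0.94, -0.341, 0.002], [-0.002, -0.01, -1.0]]
wrist_force: [-11.7, 5.0, -1.0]
grip_width: 0.185
```

```bash
cat > chk.py <<'E'
from lev import *
import sys
np.set_printoptions(precision=1,suppress=True)
s=sense();p=s["tcp_pos"];L=np.arctan2(s["eef_rot"][1,0],s["eef_rot"][0,0])+np.pi/2
f=f"pics/side_{sys.argv[1]}.npz";c=capture("side");np.savez(f,**c);cv2.imwrite(f[:-3]+"png",c["image"])
P=lever(f,p+[0,0,2],L,range(150,214,2));P=P[(P[:,2]<9)&(P[:,2]>4)&(np.abs(P[:,1])<30)&(P[:,0]<117)]
k=np.polyfit(P[:,0],P[:,1],1);t=np.arctan(k[0]);l=np.array([np.cos(L),np.sin(L),0])
# grip to elbow 40
e=p+[0,0,2]-40*np.cos(t)*l-[0,0,40*np.sin(t)];end=e+65*(np.sin(t)*l-[0,0,np.cos(t)])
print("tcp",p,"F",s["wrist_force"],"T",s["wrist_torque"],"L",np.degrees(L),"tilt",np.degrees(t),"n",len(P),"off",k[1],"elbow",e,"end",end)
E
python3 chk.py a
```

```text
tcp [474.1 129.2 113.4] F [-11.7   5.   -1. ] T [ 0.8  2.1 -0. ] L 160.07956309605257 tilt -8.900716207236107 n 12 off 3.75207658044945 elbow [511.3 115.7 121.6] end [520.7 112.3  57.4]
```

Emit:
arm_command(
  motion=[
    {"claw":-1,"offset":[0.002,-0.0007,0.001],"yaw":0},
    {"claw":-1,"offset":[0.002,-0.0007,0.001],"yaw":0},
    {"claw":-1,"offset":[0.002,-0.0007,0],"yaw":0},
    {"claw":-1,"offset":[0.001,-0.0004,0],"yaw":0},
    {"claw":-1,"offset":[0,0,0],"yaw":0},
  ],
)

```text
time: 14.62
tcp_pos: [479.6, 127.6, 116.6]
eef_rot: [[0.34, 0.94, -0.014], [0.94, -0.34, 0.003], [-0.002, -0.014, -1.0]]
wrist_force: [-24.2, 7.1, 13.7]
grip_width: 0.189
```

```bash
python3 chk.py b
```

```text
tcp [479.6 127.6 116.6] F [-24.2   7.1  13.7] T [ 1.1  4.  -0.1] L 160.09853637132105 tilt -3.4452106606002726 n 13 off 2.655836888332439 elbow [517.2 114.  121. ] end [520.9 112.6  56.1]
```

Emit:
arm_command(
  motion=[
    {"claw":-1,"offset":[0.0015,-0.0005,0],"yaw":0},
    {"claw":-1,"offset":[0.0015,-0.0005,-0.001],"yaw":0},
    {"claw":-1,"offset":[0,0,-0.002],"yaw":0},
    {"claw":-1,"offset":[0,0,-0.002],"yaw":0},
    {"claw":-1,"offset":[0,0,-0.002],"yaw":0},
    {"claw":-1,"offset":[0,0,0],"yaw":0},
  ],
)

```text
time: 15.42
tcp_pos: [481.9, 129.3, 115.2]
eef_rot: [[0.34, 0.94, -0.016], [0.941, -0.34, 0.007], [0.001, -0.017, -1.0]]
wrist_force: [-49.8, 13.7, 60.8]
grip_width: 0.186
```

```bash
python3 chk.py c
```

```text
tcp [481.9 129.3 115.2] F [-49.8  13.7  60.8] T [ 1.9  7.7 -0.3] L 160.13580825029624 tilt -3.0967780341477145 n 13 off 3.7510565503864384 elbow [519.5 115.7 119.3] end [522.8 114.6  54.4]
```

Emit:
arm_command(
  motion=[
    {"claw":-1,"offset":[0,0,0.004],"yaw":0},
    {"claw":-1,"offset":[-0.002,0.0007,0.003],"yaw":0},
    {"claw":-1,"offset":[-0.002,0.0007,0],"yaw":0},
    {"claw":-1,"offset":[-0.001,0,0],"yaw":0},
    {"claw":-1,"offset":[0,0,0],"yaw":0},
  ],
)

```text
time: 16.1
tcp_pos: [481.0, 127.4, 117.0]
eef_rot: [[0.34, 0.94, -0.006], [0.94, -0.34, 0.002], [0.0, -0.006, -1.0]]
wrist_force: [-9.9, 5.5, 3.6]
grip_width: 0.184
```

```bash
python3 chk.py d
```

```text
tcp [481.  127.4 117. ] F [-9.9  5.5  3.6] T [0.8 1.6 0. ] L 160.09913654667258 tilt -3.0229836091813604 n 12 off 3.4025421414704624 elbow [518.6 113.8 121.1] end [521.8 112.6  56.2]
```

```bash
python3 - <<'E'
from m import *
c=dict(np.load("pics/side_d.npz"));b=dict(np.load("pics/side0.npz"))["image"].astype(int)
im=c["image"]
for r in range(168,204,2):
    print(r,im[r,216:238].mean(1).astype(int).tolist(), "bg" ,b[r,220:234:3].mean(1).astype(int).tolist())
for z in(66,90,110,120,130): print(z,proj(c,(515.7,114,z)),proj(c,(521,112,z)))
E
```

```text
168 [61, 67, 92, 130, 128, 128, 72, 73, 67, 159, 155, 160, 156, 159, 159, 156, 150, 152, 157, 156, 157, 156] bg [150, 149, 150, 152, 146]
170 [49, 56, 55, 87, 84, 81, 55, 49, 52, 158, 153, 162, 151, 161, 159, 167, 178, 188, 188, 241, 241, 243] bg [152, 149, 147, 154, 171]
172 [40, 43, 55, 75, 75, 67, 45, 46, 131, 187, 187, 186, 201, 199, 202, 201, 201, 228, 228, 227, 243, 243] bg [151, 172, 181, 194, 194]
174 [49, 44, 50, 58, 61, 53, 44, 48, 180, 201, 200, 200, 201, 201, 203, 243, 243, 243, 243, 242, 239, 238] bg [193, 194, 194, 194, 241]
176 [48, 47, 45, 46, 42, 42, 46, 90, 204, 185, 191, 189, 195, 208, 199, 228, 175, 198, 172, 162, 158, 163] bg [192, 195, 197, 201, 166]
178 [49, 62, 62, 63, 62, 47, 48, 191, 219, 182, 181, 160, 145, 123, 162, 162, 161, 161, 159, 160, 159, 160] bg [192, 195, 161, 155, 157]
180 [49, 53, 45, 58, 58, 56, 64, 153, 107, 109, 118, 114, 100, 118, 161, 160, 157, 159, 159, 161, 155, 152] bg [156, 152, 156, 153, 150]
182 [45, 44, 49, 103, 103, 104, 102, 107, 102, 102, 104, 97, 104, 92, 138, 144, 133, 98, 79, 76, 53, 59] bg [154, 153, 150, 138, 126]
184 [52, 56
[... 905 characters left out ...]
 240, 239, 239, 240, 235, 232, 153, 79, 93, 98, 104, 106, 108, 167, 241, 237, 71, 74, 70, 70] bg [241, 244, 68, 72, 243]
200 [239, 240, 240, 240, 240, 240, 180, 156, 162, 175, 170, 180, 179, 236, 233, 232, 191, 131, 83, 63, 69, 70] bg [241, 206, 226, 237, 190]
202 [240, 240, 240, 240, 240, 240, 205, 139, 145, 152, 156, 158, 154, 154, 150, 147, 140, 133, 143, 112, 70, 72] bg [242, 134, 155, 149, 136]
66 [227.5265272  197.32110047] [229.31381479 196.94258011]
90 [227.03229329 190.22155062] [228.83673474 189.85100511]
110 [226.61345666 184.20506435] [228.43244601 183.84143959]
120 [226.40161087 181.16195123] [228.22796232 180.80188373]
130 [226.18812167 178.09523079] [228.02189491 177.73878672]
```

Still ~4° tilted. The grip must rise as the key rotates about its tip, so go lateral and up, then down.

Emit:
arm_command(
  motion=[
    {"claw":-1,"offset":[0.0015,-0.0005,0.001],"yaw":0},
    {"claw":-1,"offset":[0.0015,-0.0005,0.001],"yaw":0},
    {"claw":-1,"offset":[0.0015,-0.0005,0.001],"yaw":0},
    {"claw":-1,"offset":[0.001,-0.0003,0.001],"yaw":0},
    {"claw":-1,"offset":[0,0,0],"yaw":0},
  ],
)

```text
time: 16.77
tcp_pos: [484.8, 125.4, 119.8]
eef_rot: [[0.34, 0.94, -0.01], [0.94, -0.34, 0.002], [-0.002, -0.01, -1.0]]
wrist_force: [-12.6, 4.4, 1.9]
grip_width: 0.188
```

```bash
python3 chk.py e
```

```text
tcp [484.8 125.4 119.8] F [-12.6   4.4   1.9] T [ 0.8  2.3 -0. ] L 160.09471552418407 tilt -0.12165691780463302 n 14 off 4.781087465286408 elbow [522.5 111.8 121.9] end [522.6 111.8  56.9]
```

Level now. Descend.

Emit:
arm_command(
  motion=[
    {"claw":-1,"offset":[-0.001,0,-0.002],"yaw":0},
    {"claw":-1,"offset":[0,0,-0.002],"yaw":0},
    {"claw":-1,"offset":[0,0,-0.002],"yaw":0},
    {"claw":-1,"offset":[0,0,-0.002],"yaw":0},
    {"claw":-1,"offset":[0,0,0],"yaw":0},
  ],
)

```text
time: 17.45
tcp_pos: [484.4, 126.8, 117.6]
eef_rot: [[0.34, 0.94, -0.009], [0.94, -0.34, 0.003], [0.0, -0.01, -1.0]]
wrist_force: [-34.6, 7.4, 44.4]
grip_width: 0.189
```

```bash
python3 chk.py f
```

```text
tcp [484.4 126.8 117.6] F [-34.6   7.4  44.4] T [ 0.8  5.4 -0.3] L 160.11686580688013 tilt -1.3298970034093553 n 14 off 4.756128299480961 elbow [522.  113.2 120.5] end [523.4 112.7  55.5]
```

Emit:
arm_command(
  motion=[
    {"claw":-1,"offset":[0,0,0.007],"yaw":0},
    {"claw":-1,"offset":[0,0,0.008],"yaw":0},
    {"claw":-1,"offset":[0,0,0.005],"yaw":0},
    {"claw":-1,"offset":[0,0,0],"yaw":0},
  ],
)

```text
time: 18.0
tcp_pos: [488.7, 124.2, 133.8]
eef_rot: [[0.341, 0.94, 0.001], [0.94, -0.341, 0.0], [0.001, 0.001, -1.0]]
wrist_force: [-0.1, 0.0, -3.3]
grip_width: 0.187
```

```bash
python3 chk.py g; python3 - <<'E'
from m import *
c=dict(np.load("pics/side_g.npz"))
im=c["image"]
for r in range(166,204,2):
    print(r,im[r,218:238].mean(1).astype(int).tolist())
E
```

```text
tcp [488.7 124.2 133.8] F [-0.1  0.  -3.3] T [-0.  -0.1  0. ] L 160.059339032602 tilt -0.7213497170562911 n 13 off 1.9747660772072797 elbow [526.3 110.5 136.3] end [527.1 110.2  71.4]
166 [43, 46, 45, 67, 74, 73, 49, 45, 74, 158, 156, 158, 157, 157, 155, 158, 158, 157, 156, 155]
168 [42, 47, 43, 57, 58, 61, 38, 46, 112, 158, 157, 158, 158, 155, 152, 152, 158, 158, 157, 156]
170 [43, 46, 43, 51, 47, 44, 49, 47, 133, 163, 153, 160, 155, 168, 179, 187, 187, 241, 241, 243]
172 [44, 54, 64, 59, 61, 49, 44, 109, 226, 187, 212, 176, 161, 160, 200, 227, 226, 227, 243, 243]
174 [49, 50, 51, 50, 64, 56, 57, 166, 152, 152, 146, 126, 117, 137, 243, 243, 242, 242, 239, 236]
176 [46, 46, 51, 70, 126, 103, 103, 103, 102, 102, 101, 101, 99, 92, 169, 198, 170, 161, 162, 160]
178 [44, 53, 54, 52, 135, 134, 148, 127, 98, 96, 103, 104, 105, 95, 137, 161, 161, 160, 158, 159]
180 [52, 51, 50, 52, 150, 161, 162, 160, 106, 100, 101, 103, 104, 104, 117, 159, 159, 158, 155, 150]
182 [50, 52, 52, 53, 117, 158, 158, 155, 128, 98, 98, 104, 103, 101, 98, 96, 81, 74, 55, 54]
184 [46, 53, 49, 57, 110, 139, 128, 94,
[... 220 characters left out ...]
, 71, 68, 67, 72]
190 [243, 242, 243, 242, 201, 82, 69, 70, 71, 85, 98, 99, 103, 103, 103, 88, 70, 67, 74, 71]
192 [243, 243, 243, 242, 242, 242, 202, 84, 71, 72, 98, 99, 101, 105, 105, 89, 69, 68, 68, 71]
194 [239, 242, 242, 243, 243, 243, 243, 242, 206, 100, 67, 96, 93, 95, 79, 66, 69, 67, 71, 69]
196 [239, 239, 239, 239, 241, 243, 243, 239, 236, 225, 172, 171, 225, 198, 134, 115, 68, 73, 69, 65]
198 [239, 239, 239, 240, 235, 231, 215, 79, 74, 76, 76, 73, 81, 131, 165, 237, 68, 68, 69, 71]
200 [239, 239, 240, 239, 174, 157, 160, 162, 163, 179, 174, 176, 230, 231, 187, 132, 81, 71, 69, 73]
202 [239, 239, 239, 239, 204, 139, 144, 149, 156, 155, 153, 151, 149, 145, 141, 135, 144, 107, 70, 69]
```

Lifted clear: the tip is ~8 mm too far from the socket axis along the lever (key slid a few mm in the grip while I pushed). Shift and re-insert with the key level.

Emit:
arm_command(
  motion=[
    {"claw":-1,"offset":[-0.004,0.0013,0],"yaw":0},
    {"claw":-1,"offset":[-0.0037,0.0012,0],"yaw":0},
    {"claw":-1,"offset":[0,0,0],"yaw":0},
    {"claw":-1,"offset":[0,0,0],"yaw":0},
  ],
)

```text
time: 18.55
tcp_pos: [480.3, 126.7, 133.3]
eef_rot: [[0.341, 0.94, 0.0], [0.94, -0.341, -0.0], [0.0, 0.0, -1.0]]
wrist_force: [0.9, 0.6, -4.2]
grip_width: 0.189
```

```bash
python3 chk.py h; python3 - <<'E'
from m import *
c=dict(np.load("pics/side_h.npz"))
im=c["image"]
for r in range(180,204,2):
    print(r,im[r,218:238].mean(1).astype(int).tolist())
from workcell import capture
c=capture("wrist");np.savez("pics/wrist_h.npz",**c);cv2.imwrite("pics/wh.png",c["image"])
E
```

```text
tcp [480.3 126.7 133.3] F [ 0.9  0.6 -4.2] T [-0.1 -0.1 -0. ] L 160.07795881633453 tilt -1.2023005030044016 n 15 off 2.707022598978914 elbow [517.9 113.1 136.1] end [519.2 112.7  71.1]
180 [53, 126, 162, 159, 163, 120, 99, 101, 104, 102, 101, 103, 160, 158, 159, 157, 158, 160, 156, 153]
182 [48, 99, 161, 157, 158, 128, 101, 99, 104, 103, 103, 90, 139, 145, 133, 96, 77, 72, 54, 53]
184 [47, 101, 154, 143, 136, 125, 98, 98, 104, 104, 104, 94, 73, 71, 70, 71, 68, 69, 69, 73]
186 [138, 117, 71, 58, 68, 70, 98, 100, 101, 105, 103, 100, 77, 67, 68, 69, 71, 69, 71, 68]
188 [243, 235, 201, 80, 71, 69, 86, 99, 100, 102, 103, 104, 85, 68, 67, 66, 67, 67, 70, 70]
190 [242, 243, 242, 242, 198, 82, 81, 101, 98, 104, 102, 105, 94, 69, 67, 68, 73, 67, 67, 72]
192 [243, 243, 242, 243, 242, 243, 201, 100, 98, 101, 102, 104, 96, 72, 67, 68, 66, 69, 70, 71]
194 [242, 243, 243, 242, 242, 242, 243, 229, 176, 114, 106, 115, 82, 69, 71, 68, 69, 68, 71, 71]
196 [241, 242, 243, 243, 242, 243, 243, 239, 235, 226, 175, 174, 229, 222, 187, 116, 71, 70, 68, 67]
198 [240, 240, 239, 239, 235, 232, 151, 78, 72, 77, 75, 74, 94, 203, 241, 236, 69, 70, 74, 70]
200 [239, 240, 239, 239, 178, 153, 162, 175, 171, 178, 176, 235, 230, 232, 189, 130, 83, 70, 73, 72]
202 [240, 239, 239, 239, 203, 137, 146, 152, 156, 156, 155, 150, 150, 145, 140, 134, 145, 110, 67, 67]
```

Emit:
arm_command(
  motion=[
    {"claw":-1,"offset":[0,0,-0.004],"yaw":0},
    {"claw":-1,"offset":[0,0,-0.004],"yaw":0},
    {"claw":-1,"offset":[0,0,-0.003],"yaw":0},
    {"claw":-1,"offset":[0,0,-0.002],"yaw":0},
    {"claw":-1,"offset":[0,0,-0.002],"yaw":0},
    {"claw":-1,"offset":[0,0,-0.002],"yaw":0},
    {"claw":-1,"offset":[0,0,0],"yaw":0},
  ],
)

```text
time: 19.52
tcp_pos: [480.2, 126.8, 116.2]
eef_rot: [[0.341, 0.94, -0.0], [0.94, -0.341, 0.0], [-0.0, -0.0, -1.0]]
wrist_force: [-0.1, 0.3, -3.6]
grip_width: 0.192
```

Emit:
arm_command(
  motion=[
    {"claw":-1,"offset":[0,0,-0.002],"yaw":0},
    {"claw":-1,"offset":[0,0,-0.003],"yaw":0},
    {"claw":-1,"offset":[0,0,-0.003],"yaw":0},
    {"claw":-1,"offset":[0,0,-0.003],"yaw":0},
    {"claw":-1,"offset":[0,0,0],"yaw":0},
  ],
)

```text
time: 20.15
tcp_pos: [479.8, 126.8, 104.8]
eef_rot: [[0.341, 0.94, -0.001], [0.94, -0.341, 0.0], [-0.0, -0.001, -1.0]]
wrist_force: [-2.3, 0.7, -2.4]
grip_width: 0.189
```

Sliding in freely. Continue to the floor.

Emit:
arm_command(
  motion=[
    {"claw":-1,"offset":[0,0,-0.002],"yaw":0},
    {"claw":-1,"offset":[0,0,-0.002],"yaw":0},
    {"claw":-1,"offset":[0,0,-0.002],"yaw":0},
    {"claw":-1,"offset":[0,0,-0.002],"yaw":0},
    {"claw":-1,"offset":[0,0,0],"yaw":0},
  ],
)

```text
time: 20.78
tcp_pos: [480.0, 126.8, 97.1]
eef_rot: [[0.341, 0.94, -0.001], [0.94, -0.341, 0.0], [-0.0, -0.001, -1.0]]
wrist_force: [-5.0, 0.8, -0.7]
grip_width: 0.187
```

```bash
python3 chk.py i
```

```text
tcp [480.  126.8  97.1] F [-5.   0.8 -0.7] T [ 0.3  0.8 -0. ] L 160.07369473165332 tilt -2.385769463077011 n 11 off 5.091010555857206 elbow [517.6 113.2 100.8] end [520.2 112.2  35.8]
```

Emit:
arm_command(
  motion=[
    {"claw":-1,"offset":[0,0,-0.002],"yaw":0},
    {"claw":-1,"offset":[0,0,-0.001],"yaw":0},
    {"claw":-1,"offset":[0,0,-0.001],"yaw":0},
    {"claw":-1,"offset":[0,0,0],"yaw":0},
  ],
)

```text
time: 21.32
tcp_pos: [480.1, 126.9, 94.0]
eef_rot: [[0.341, 0.94, -0.001], [0.94, -0.341, 0.0], [-0.0, -0.001, -1.0]]
wrist_force: [-8.3, 2.0, 6.6]
grip_width: 0.186
```

Seated on the floor (contact force). Work out the arc about the screw axis.

```bash
python3 -c "
import numpy as np
a=np.radians(159.8)-.08*np.arange(15);p=37.4*np.c_[np.cos(a),np.sin(a)]
print(np.diff(p,axis=0).round(1).tolist())"
```

```text
[[1.1, 2.8], [1.4, 2.7], [1.6, 2.5], [1.8, 2.4], [2.0, 2.3], [2.1, 2.1], [2.3, 1.9], [2.4, 1.7], [2.6, 1.5], [2.7, 1.3], [2.8, 1.1], [2.9, 0.9], [2.9, 0.6], [3.0, 0.4]]
```

Emit:
arm_command(
  motion=[
    {"claw":-1,"offset":[0.0011,0.0028,0.001],"yaw":-0.08},
    {"claw":-1,"offset":[0.0014,0.0027,0],"yaw":-0.08},
    {"claw":-1,"offset":[0.0016,0.0025,0],"yaw":-0.08},
    {"claw":-1,"offset":[0.0018,0.0024,0],"yaw":-0.08},
    {"claw":-1,"offset":[0,0,0],"yaw":0},
  ],
)

```text
time: 21.95
tcp_pos: [485.9, 136.2, 94.4]
eef_rot: [[0.618, 0.786, -0.001], [0.786, -0.618, -0.002], [-0.002, 0.001, -1.0]]
wrist_force: [-6.8, -2.4, 2.8]
grip_width: 0.189
```

```bash
python3 chk.py j
```

```text
tcp [485.9 136.2  94.4] F [-6.8 -2.4  2.8] T [-0.3  1.   0.7] L 141.798468727486 tilt -0.5057525687442983 n 11 off 2.810543782696709 elbow [517.4 111.5  96.7] end [517.8 111.1  31.7]
```

Emit:
arm_command(
  motion=[
    {"claw":-1,"offset":[0.002,0.0023,0],"yaw":-0.08},
    {"claw":-1,"offset":[0.0021,0.0021,0],"yaw":-0.08},
    {"claw":-1,"offset":[0.0023,0.0019,0],"yaw":-0.08},
    {"claw":-1,"offset":[0.0024,0.0017,0],"yaw":-0.08},
    {"claw":-1,"offset":[0.0026,0.0015,0],"yaw":-0.08},
    {"claw":-1,"offset":[0.0027,0.0013,0],"yaw":-0.08},
    {"claw":-1,"offset":[0,0,0],"yaw":0},
  ],
)

```text
time: 22.88
tcp_pos: [499.7, 147.1, 94.3]
eef_rot: [[0.912, 0.411, -0.002], [0.411, -0.912, -0.002], [-0.003, 0.001, -1.0]]
wrist_force: [-6.4, -3.0, 3.5]
grip_width: 0.184
```

Emit:
arm_command(
  motion=[
    {"claw":-1,"offset":[0.0028,0.0011,0],"yaw":-0.08},
    {"claw":-1,"offset":[0.0029,0.0009,0],"yaw":-0.08},
    {"claw":-1,"offset":[0,0,0],"yaw":0},
  ],
)

```text
time: 23.25
tcp_pos: [505.3, 149.1, 94.3]
eef_rot: [[0.965, 0.261, -0.002], [0.261, -0.965, -0.002], [-0.003, 0.001, -1.0]]
wrist_force: [-7.8, -3.0, 3.0]
grip_width: 0.188
```

Emit:
arm_command(
  motion=[
    {"claw":-1,"offset":[0.0015,0.0004,0],"yaw":-0.04},
    {"claw":-1,"offset":[0.0015,0.0003,0],"yaw":-0.04},
    {"claw":-1,"offset":[0,0,0],"yaw":0},
  ],
)

```text
time: 23.62
tcp_pos: [508.1, 149.8, 94.2]
eef_rot: [[0.983, 0.183, -0.002], [0.183, -0.983, -0.002], [-0.003, 0.002, -1.0]]
wrist_force: [-8.5, -3.3, 3.7]
grip_width: 0.189
```

```bash
python3 chk.py k
```

```text
tcp [508.1 149.8  94.2] F [-8.5 -3.3  3.7] T [-0.3  1.3  0.7] L 100.55770173211644 tilt -1.2841249055267725 n 4 off 2.2071806075800513 elbow [515.5 110.5  97.1] end [515.7 109.   32.2]
```

Emit:
arm_command(
  motion=[
    {"claw":-1,"offset":[0.0015,0.0002,0],"yaw":-0.04},
    {"claw":-1,"offset":[0.0015,0.0002,0],"yaw":-0.04},
    {"claw":-1,"offset":[0,0,0],"yaw":0},
  ],
)

```text
time: 24.05
tcp_pos: [511.0, 150.2, 94.2]
eef_rot: [[0.995, 0.104, -0.003], [0.104, -0.995, -0.002], [-0.003, 0.002, -1.0]]
wrist_force: [-8.7, -2.9, 4.2]
grip_width: 0.191
```

```bash
python3 -c "
from workcell import sense
s=sense();print(s['wrist_torque'])"
```

```text
[-0.24098542  1.37272062  0.64105005]
```

```bash
cat > yel.py <<'E'
from workcell import capture
from m import *
def yel(c,C=(515.7,114)):
    u,v=proj(c,(*C,66)).astype(int);hs=cv2.cvtColor(c["image"],cv2.COLOR_BGR2HSV)
    m=cv2.inRange(hs,np.array((22,110,120)),np.array((36,255,255)));w=np.zeros_like(m);w[v-20:v+20,u-22:u+22]=m[v-20:v+20,u-22:u+22]
    n,l,st,ce=cv2.connectedComponentsWithStats(w)
    for i in range(1,n):
        for z in(66,30):
            p=onz(c,*ce[i],z);print(ce[i].round(1),st[i,4],z,p.round(1),"ang",np.degrees(np.arctan2(p[1]-C[1],p[0]-C[0])).round(1),"r",np.hypot(p[0]-C[0],p[1]-C[1]).round(1))
if __name__=="__main__":
    print("side0");yel(dict(np.load("pics/side0.npz")))
    for n in("side","top"):
        c=capture(n);print(n);yel(c);cv2.imwrite(f"pics/y_{n}.png",c["image"])
E
python3 yel.py
```

```text
side0
[228.5 195.5] 4 66 [525.3 120.9  66. ] ang 35.8 r 11.8
[228.5 195.5] 4 30 [567.5 174.7  30. ] ang 49.5 r 79.8
[237.3 205.3] 3 66 [503.8  55.4  66. ] ang -101.5 r 59.8
[237.3 205.3] 3 30 [544.8 105.5  30. ] ang -16.3 r 30.3
[235. 206.] 1 66 [496.5  57.3  66. ] ang -108.7 r 59.9
[235. 206.] 1 30 [537.1 107.4  30. ] ang -17.1 r 22.4
side
[233. 196.] 1 66 [532.7 108.7  66. ] ang -17.5 r 17.8
[233. 196.] 1 30 [575.3 161.8  30. ] ang 38.7 r 76.4
[237.3 205.3] 3 66 [503.8  55.4  66. ] ang -101.5 r 59.8
[237.3 205.3] 3 30 [544.8 105.5  30. ] ang -16.3 r 30.3
top
[204.2 203.8] 4 66 [538.2  98.8  66. ] ang -34.1 r 27.2
[204.2 203.8] 4 30 [544.6 105.3  30. ] ang -16.8 r 30.2
[200. 207.] 1 66 [529.7 109.8  66. ] ang -16.6 r 14.6
[200. 207.] 1 30 [535.8 116.7  30. ] ang 7.7 r 20.3
```

Line now at ≈ −17°, equal to the mark at −16.5°. Nudge further to confirm the stop.

Emit:
arm_command(
  motion=[
    {"claw":-1,"offset":[0.0015,0.0001,0],"yaw":-0.04},
    {"claw":-1,"offset":[0.0015,0.0001,0],"yaw":-0.04},
    {"claw":-1,"offset":[0,0,0],"yaw":0},
    {"claw":-1,"offset":[0,0,0],"yaw":0},
  ],
)

```text
time: 24.65
tcp_pos: [513.9, 150.4, 94.2]
eef_rot: [[1.0, 0.025, -0.003], [0.025, -1.0, -0.002], [-0.003, 0.002, -1.0]]
wrist_force: [-8.3, -2.8, 3.3]
grip_width: 0.191
```

```bash
python3 -c "
from workcell import sense
s=sense();print(s['wrist_torque'])"; python3 yel.py
```

```text
[-0.1858736   1.39432286  0.77174442]
side0
[228.5 195.5] 4 66 [525.3 120.9  66. ] ang 35.8 r 11.8
[228.5 195.5] 4 30 [567.5 174.7  30. ] ang 49.5 r 79.8
[237.3 205.3] 3 66 [503.8  55.4  66. ] ang -101.5 r 59.8
[237.3 205.3] 3 30 [544.8 105.5  30. ] ang -16.3 r 30.3
[235. 206.] 1 66 [496.5  57.3  66. ] ang -108.7 r 59.9
[235. 206.] 1 30 [537.1 107.4  30. ] ang -17.1 r 22.4
side
[232.5 196. ] 2 66 [531.6 109.7  66. ] ang -15.0 r 16.5
[232.5 196. ] 2 30 [574.2 162.9  30. ] ang 39.9 r 76.3
[237.3 205.3] 3 66 [503.8  55.4  66. ] ang -101.5 r 59.8
[237.3 205.3] 3 30 [544.8 105.5  30. ] ang -16.3 r 30.3
top
[204.2 203.8] 4 66 [538.2  98.8  66. ] ang -34.1 r 27.2
[204.2 203.8] 4 30 [544.6 105.3  30. ] ang -16.8 r 30.2
[200. 207.] 1 66 [529.7 109.8  66. ] ang -16.6 r 14.6
[200. 207.] 1 30 [535.8 116.7  30. ] ang 7.7 r 20.3
```

```bash
python3 - <<'E'
from m import *
from workcell import capture
c=capture("side");d=capture("top");np.savez("pics/sideL.npz",**c);np.savez("pics/topL.npz",**d)
for n,q in(("side",c),("top",d)):
    u,v=proj(q,(530,110,66)).round().astype(int);a=q["image"][v-5:v+6,u-6:u+7].astype(int)
    print(n,u,v);print(np.clip(np.minimum(a[...,1],a[...,2])-a[...,0],0,None))
a=cv2.resize(c["image"][160:220,175:255],None,fx=5.8,fy=5.8,interpolation=2)[:348]
b=cv2.resize(d["image"][160:235,165:235],None,fx=4.64,fy=4.64,interpolation=2)[:348]
cv2.imwrite("pics/fin.png",np.hstack([a,b]))
E
```

```text
side 232 196
[[  0   0   0   0   0   0   3   6   3   2   5   3   4]
 [  0   0   0   0   1   0   2   3   3   3   1   3   3]
 [  0   0   0   0   0   3   0   2   3   2   5   2   0]
 [  0   0   0   0   0   0   3   2   0   2   2   5   2]
 [  0   0   0   0   0   3   6  27   2   4   2   4   4]
 [  0   0   0   0   0  26  75 149   4   3   5   0   0]
 [  0   0   0   0   0  47  57  63   4   2   0   2   5]
 [  1   0   0   0   0   0   1   1   1   5   4   1   5]
 [  2   1   2   4   3   1   1   4   1   3   1   2   6]
 [  3   5   2   2   2   2   7   3   3   1   4   2   4]
 [  3   3   4   4   4   5   8   8   1   4   3   4   4]]
top 200 207
[[  1   1   1   0   1   1   2   5  22  35  10   5   8]
 [  1   1   1   1   1   0   0   0   0   4 183 128  38]
 [  1   1   1   1   1   0   0   0   0   2 168  37   0]
 [  1   1   1   1   1   0   0   0   0  20 161  19   0]
 [ 11  10   4   2   0   1  21  67  11  35  96   1   0]
 [  0   0   4   1   0   1 139  31   1  97  25   0   0]
 [  0   0   0   0  22  95  90   2   0   0   0   0   0]
 [  0   0   0   0   5  27  21   0   0   0   0   1   0]
 [  0   0   0   0   0   6   3   0   0   0   0   4   2]
 [  0   0   0   0   1   7   4   4   3   0   0   0   4]
 [  1   0   0   0   6   5   4   4   2   0   0   0   6]]
```

View pics/fin.png

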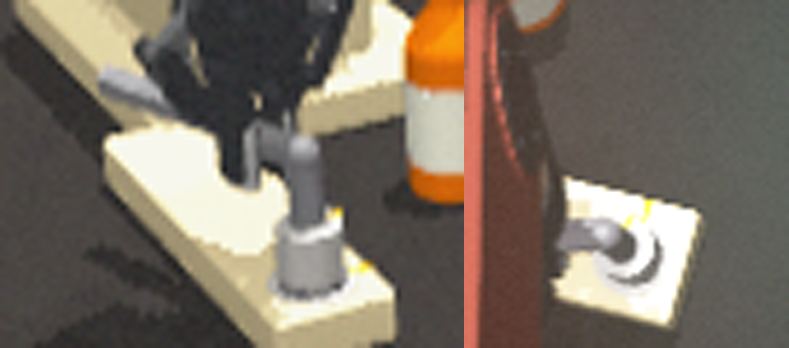

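Final view: key stands in the screw, lever pointing toward the machine; long end at crop (100,78); yellow line (337,214) lined up near the foot mark (360,267). Measure the lever's true angle.

```bash
python3 - <<'E'
from m import *
c=dict(np.load("pics/sideL.npz"));C=np.array([516,114.])
for n,p in(("long end",(105,80)),("elbow",(303,150))):
    q=(175+p[0]/5.8,160+p[1]/5.8)
    for z in(96,101,106):
        w=onz(c,*q,z);print(n,z,w.round(1),"r",np.hypot(*(w[:2]-C)).round(1),"ang",np.degrees(np.arctan2(*(w[:2]-C)[::-1])).round(1))
def line(f):
    c=dict(np.load(f));out=[]
    a=c["image"].astype(float);w=np.clip(np.minimum(a[...,1],a[...,2])-a[...,0]-20,0,None)
    for y in range(a.shape[0]): pass
    return c,w
for f in("top0","topL","side0","sideL"):
    c,w=line(f"pics/{f}.npz");P=[]
    u0,v0=proj(c,(515.7,114,66)).astype(int)
    for v in range(v0-14,v0+12):
        for u in range(u0-14,u0+14):
            if w[v,u]>0:
                p=onz(c,u,v,66);r=np.hypot(p[0]-515.7,p[1]-114)
                m=onz(c,u,v,30);rm=np.hypot(m[0]-515.7,m[1]-114)
                if 8<r<20.5 : P.append((p[0],p[1],w[v,u]))
    P=np.array(P);m=np.average(P[:,:2],axis=0,weights=P[:,2]);print(f,len(P),m.round(1),np.degrees(np.arctan2(m[1]-114,m[0]-515.7)).round(1))
E
```

```text
long end 96 [506.6 269.8  96. ] r 156.1 ang 93.4
long end 101 [500.6 260.7 101. ] r 147.5 ang 96.0
long end 106 [494.6 251.6 106. ] r 139.2 ang 98.8
elbow 96 [527.3 126.4  96. ] r 16.7 ang 47.6
elbow 101 [521.1 118.5 101. ] r 6.8 ang 41.2
elbow 106 [514.9 110.6 106. ] r 3.6 ang -107.3
top0 8 [526.8 115.8] 9.2
topL 16 [527.3 110.3] -17.5
side0 4 [524.9 120.4] 34.7
sideL 12 [527.6 110.5] -16.4
```

Two cameras put the line at −17.5° and −16.4° (mark −16.5°). One more push to see whether anything still moves.

Emit:
arm_command(
  motion=[
    {"claw":-1,"offset":[0.002,0,0],"yaw":-0.05},
    {"claw":-1,"offset":[0.002,-0.0001,0],"yaw":-0.05},
    {"claw":-1,"offset":[0,0,0],"yaw":0},
    {"claw":-1,"offset":[0,0,0],"yaw":0},
  ],
)

```text
time: 25.35
tcp_pos: [517.0, 150.4, 94.1]
eef_rot: [[0.997, -0.074, -0.005], [-0.074, -0.997, -0.003], [-0.004, 0.003, -1.0]]
wrist_force: [-12.8, -2.2, 7.6]
grip_width: 0.19
```

```bash
cat > fin.py <<'E'
from m import *
from workcell import capture,sense
import sys
s=sense();print(s["tcp_pos"].round(1),s["wrist_force"].round(1),s["wrist_torque"].round(2),s["grip_width"])
def ang(c):
    a=c["image"].astype(float);w=np.clip(np.minimum(a[...,1],a[...,2])-a[...,0]-20,0,None);P=[]
    u0,v0=proj(c,(515.7,114,66)).astype(int)
    for v in range(v0-14,v0+12):
        for u in range(u0-14,u0+14):
            p=onz(c,u,v,66)
            if w[v,u]>0 and 8<np.hypot(p[0]-515.7,p[1]-114)<20.5: P.append((*p[:2],w[v,u]))
    P=np.array(P);m=np.average(P[:,:2],axis=0,weights=P[:,2]);return len(P),m.round(2),np.degrees(np.arctan2(m[1]-114,m[0]-515.7)).round(1)
for n in("side","top"):
    c=capture(n);np.savez(f"pics/{n}_{sys.argv[1]}.npz",**c);print(n,ang(c))
c=dict(np.load(f"pics/side_{sys.argv[1]}.npz"));cc=dict(np.load("pics/side0.npz"))
d=(np.abs(c["image"].astype(int)-cc["image"]).max(2)>30)
for r in range(168,180,2): print(r,(np.where(d[r,182:215])[0]+182).tolist()[:4])
E
python3 fin.py A
```

```text
[517.  150.4  94.1] [-12.8  -2.2   7.6] [-0.26  1.91  1.31] 0.18959774961299952
side (14, array([527.22, 110.89]), np.float64(-15.1))
top (17, array([527.15, 110.57]), np.float64(-16.7))
168 [198, 199, 200, 201]
170 [199, 200, 201, 202]
172 [195, 196, 197, 198]
174 [195, 196, 197, 198]
176 [198, 199, 200, 201]
178 [202, 203, 204, 205]
```

Emit:
arm_command(
  motion=[
    {"claw":-1,"offset":[0.0015,-0.0001,0],"yaw":-0.04},
    {"claw":-1,"offset":[0.0015,-0.0001,0],"yaw":-0.03},
    {"claw":-1,"offset":[0,0,0],"yaw":0},
    {"claw":-1,"offset":[0,0,0],"yaw":0},
  ],
)

```text
time: 25.95
tcp_pos: [519.7, 150.2, 94.0]
eef_rot: [[0.99, -0.143, -0.006], [-0.143, -0.99, -0.003], [-0.005, 0.003, -1.0]]
wrist_force: [-13.6, -2.5, 7.8]
grip_width: 0.188
```

```bash
python3 fin.py B
```

```text
[519.7 150.2  94. ] [-13.6  -2.5   7.8] [-0.26  2.2   1.23] 0.1876798826297299
side (14, array([526.92, 111.09]), np.float64(-14.5))
top (16, array([527.09, 110.7 ]), np.float64(-16.2))
168 [198, 199, 200, 201]
170 [199, 200, 201, 202]
172 [198, 199, 200, 201]
174 [199, 200, 201, 202]
176 [202, 203, 204, 205]
178 [206, 207, 208, 209]
```

Torque rose to ~1.7 N m and the line no longer moves: it's on the stop. Unload, release, rise straight up.

Emit:
arm_command(
  motion=[
    {"claw":-1,"offset":[-0.0015,0.0001,0],"yaw":0.04},
    {"claw":-1,"offset":[-0.0015,0.0001,0],"yaw":0.04},
    {"claw":-1,"offset":[-0.0015,0,0],"yaw":0.04},
    {"claw":-1,"offset":[0,0,0],"yaw":0},
    {"claw":0,"offset":[0,0,0],"yaw":0},
    {"claw":0.3,"offset":[0,0,0],"yaw":0},
    {"claw":0.5,"offset":[0,0,0],"yaw":0},
    {"claw":0.5,"offset":[0,0,0],"yaw":0},
  ],
)

```text
time: 27.05
tcp_pos: [517.9, 151.2, 94.5]
eef_rot: [[1.0, -0.027, 0.001], [-0.027, -1.0, 0.0], [0.001, -0.0, -1.0]]
wrist_force: [-0.4, 0.1, -0.1]
grip_width: 0.753
```

```bash
python3 fin.py C
```

```text
[517.9 151.2  94.5] [-0.4  0.1 -0.1] [ 0.01  0.03 -0.03] 0.7532232148711794
side (14, array([526.78, 111.22]), np.float64(-14.1))
top (16, array([527.16, 110.56]), np.float64(-16.7))
168 [197, 198, 199, 200]
170 [197, 198, 199, 200]
172 [195, 196, 197, 198]
174 [195, 196, 197, 198]
176 [199, 200, 201, 202]
178 [199, 200, 201, 202]
```

Emit:
arm_command(
  motion=[
    {"claw":0.5,"offset":[0,0,0.01],"yaw":0},
    {"claw":0.5,"offset":[0,0,0.03],"yaw":0},
    {"claw":0.5,"offset":[0,0,0.04],"yaw":0},
    {"claw":0.5,"offset":[0,0,0.04],"yaw":0},
    {"claw":0.5,"offset":[0.02,-0.03,0],"yaw":0},
    {"claw":0.5,"offset":[0.02,-0.03,0],"yaw":0},
    {"claw":0.5,"offset":[0.01,-0.03,0],"yaw":0},
    {"claw":0.5,"offset":[0,0,0],"yaw":0},
    {"claw":0.5,"offset":[0,0,0],"yaw":0},
  ],
)

```text
time: 28.28
tcp_pos: [567.4, 61.5, 214.7]
eef_rot: [[1.0, -0.027, 0.0], [-0.027, -1.0, 0.0], [0.0, -0.0, -1.0]]
wrist_force: [0.6, 0.9, 0.3]
grip_width: 0.751
```

```bash
python3 fin.py D; python3 - <<'E'
from m import *
from workcell import capture
c=capture("wrist");np.savez("pics/wristD.npz",**c);cv2.imwrite("pics/wD.png",c["image"])
hs=cv2.cvtColor(c["image"],cv2.COLOR_BGR2HSV);m=cv2.inRange(hs,np.array((20,120,120)),np.array((38,255,255)))
print("proj screw",proj(c,(515.7,114,66)))
n,l,st,ce=cv2.connectedComponentsWithStats(m)
for i in range(1,n):
    if st[i,4]<4: continue
    y,x=np.where(l==i)
    for z in(66,30):
        P=np.array([onz(c,a,b,z)[:2] for a,b in zip(x,y)]);q=P.mean(0)
        if np.hypot(*(q-[515.7,114]))<45:
            vx,vy=cv2.fitLine(P.astype(np.float32),cv2.DIST_L2,0,.01,.01)[:2].ravel()
            print(st[i,4],z,q.round(1),"r",np.hypot(*(q-[515.7,114])).round(1),"ang",np.degrees(np.arctan2(q[1]-114,q[0]-515.7)).round(1),"dir",np.degrees(np.arctan2(vy,vx)).round(1))
E
```

```text
[567.4  61.5 214.7] [0.6 0.9 0.3] [-0.01  0.03 -0.05] 0.7509601506573897
side (11, array([527.97, 110.34]), np.float64(-16.6))
top (20, array([520.46, 121.2 ]), np.float64(56.6))
168 []
170 [197, 198, 199]
172 [195, 196, 197, 198]
174 [195, 196, 197, 198]
176 [199, 200, 201, 202]
178 [203, 204, 205, 206]
proj screw [223.79635688 143.29981401]
45 66 [545.1 109.1] r 29.8 ang -9.4 dir -14.7
45 30 [541.9 106.6] r 27.2 ang -15.9 dir -14.7
36 66 [531.1 109.8] r 16.0 ang -15.4 dir -3.8
36 30 [526.  107.3] r 12.3 ang -33.1 dir -3.8
```

```bash
python3 - <<'E'
from m import *
c=dict(np.load("pics/side_D.npz"));b=dict(np.load("pics/side0.npz"))["image"].astype(int)
d=(np.abs(c["image"].astype(int)-b).max(2)>25)
for r in range(164,202,2): print(r,"".join("#" if k else "." for k in d[r,186:240]), np.where(d[r,215:240])[0].min(initial=99)+215)
for z in(66,80,101,110): print(z,proj(c,(515.7,114,z)).round(1))
for n,x,y,z in(("long end",516-160*np.cos(np.radians(86.)),114+160,101),): print(n,proj(c,(x,y,z)))
s=b
t=dict(np.load("pics/top_D.npz"))["image"].astype(int);t0=dict(np.load("pics/top0.npz"))["image"].astype(int)
for n,(u,v) in dict(bottle=(172,152),wheel=(252,183),can=(337,176),tin=(390,197)).items():
    print(n,"top diff px",(np.abs(t-t0).max(2)>40)[v-20:v+20,u-18:u+18].sum())
for n,(u,v) in dict(bottle=(252,175),wheel=(282,218),can=(343,228),tin=(376,275)).items():
    print(n,"side diff px",(np.abs(c["image"].astype(int)-b).max(2)>40)[v-25:v+25,u-14:u+14].sum())
E
```

```text
164 ...................................................... 314
166 ...................................................... 314
168 ...................................................... 314
170 ...........###........................................ 314
172 .........##########................................... 314
174 .........#############................................ 314
176 .............#############............................ 314
178 .................#############........................ 215
180 .....................##############................... 215
182 .........................###############.............. 215
184 .............................###############.......... 215
186 ..................................##########.......... 220
188 ......................................#####........... 224
190 .......................................#####.......... 225
192 ......................................#.#####......... 224
194 ......................................###.##.......... 224
196 .................##...................##########...... 224
198 ...................###...............##.#####......... 223
200 .....................#####...........##########....... 223
66 [227.5 197.3]
80 [227.2 193.2]
101 [226.8 186.9]
110 [226.6 184.2]
long end [191.68427882 172.13674728]
bottle top diff px 990
wheel top diff px 0
can top diff px 0
tin top diff px 0
bottle side diff px 46
wheel side diff px 0
can side diff px 0
tin side diff px 0
```

```bash
python3 - <<'E'
from m import *
for f in("side0","side_D"):
    im=dict(np.load(f"pics/{f}.npz"))["image"];h=cv2.cvtColor(im[140:205,232:272],cv2.COLOR_BGR2HSV)
    m=cv2.inRange(h,np.array((5,150,120)),np.array((18,255,255)));y,x=np.where(m>0);print(f,len(x),x.mean()+232,y.mean()+140,x.min(),x.max(),y.min(),y.max())
a=dict(np.load("pics/side0.npz"))["image"].astype(int);b=dict(np.load("pics/side_D.npz"))["image"].astype(int)
y,x=np.where((np.abs(a-b).max(2)>40)[150:200,238:266]);print(x.min()+238,x.max()+238,y.min()+150,y.max()+150)
E
```

```text
side0 286 252.05594405594405 172.27972027972027 13 28 16 54
side_D 288 252.09375 172.39583333333334 13 28 16 54
238 263 150 159
```

Bottle is unmoved (the difference was only the arm behind it) and the robot is clear of everything. Hand in.

```bash
python3 -c "
from workcell import sign_off
print(sign_off())"
```

```text
the job is handed in; nothing more can be done
None
```

The grey key is standing in the clamp screw and the screw is turned onto its stop. I handed the job in at about 28 s; `sign_off` gave no verdict.

**What I did:** I gripped the key below its elbow, lifted it out, and turned it in the grip by leaning its long end on the block's hole. The first insertion jammed because I pushed the wrong way. I lifted the key, levelled and realigned it, and it then slid freely to the socket floor. I turned the screw clockwise until it stopped, unloaded, let go and rose clear.

**Last checks:**
- **Screw:** the wrist camera puts the yellow line at −15.4° and the foot mark at −15.9°. The side camera gives the line at −16.6°. Turning torque rose from about 1.1 to 1.7 N m while the line stood still.
- **Key:** by its silhouette in the side camera, the elbow is near 101 mm up and the short arm looks upright.
- **Surroundings:** wheel, can and tin show no change in either camera, and the bottle is unmoved in the side view. The robot touches nothing.

**What failed or disagreed:**
- **Lever angle:** the lever turned roughly 70–75° for about 55° of screw, more than the roughly 10° of socket play I expected. I did not resolve that.
- **Top camera:** its last line reading (57°) disagreed. I did not look into why and set it aside; before release it read −16.7°.
- **No last look:** my picture allowance was used up, so the checks after letting go are numeric only.

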